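# Clear the bench centres and mount a tube

## Task

Clear the two offcuts (the short square steel tube under the lamp and the wooden block between the rests) off the bed of the bench centres into the grey scrap bin. Then take the long round tube from its plywood cradle, lay it in the two V-rests and slide the tailstock up until the tube is held on both cones without play. Do not shift or knock over the other things on the bench.

Things in the scene. Friction and masses are not known exactly. Their poses are not given: they have to be found in the camera images.
- centres: Fixed bench centres: grey bed 120 mm (x) by 470 mm (y), top face 30 mm above the table. Origin on the table under the middle of the bed; y along the bed towards the fixed headstock, x away from the robot. The line of both cones is at x 0, z 80 mm. Headstock block: 50 x 45 mm at y 180 to 225 mm, top at z 100 mm. The mounted tube has its middle at y 75 mm
- rest_head (a point): V-rest next to the headstock (y 130 mm on the bed): this point is the axis of a 32 mm tube lying in it, 79 mm above the table. The rest is 14 mm thick (y), its V opens upwards, 47 mm wide at the top, upper edges 76 mm above the table
- rest_tail (a point): the same for the other, identical V-rest (y 10 mm on the bed)
- head_cone_tip (a point): tip of the fixed headstock cone, pointing to -y of the bench centres. Each cone is 20 mm long, 28 mm across at its root and 8 mm at the tip; the bore of the tube stops on it 14 mm behind the tip
- lamp_bar (a point): middle of the underside of the fixed lamp bar over the tailstock half of the bed, 210 mm above the table; bar 44 (x) by 90 (y) by 25 mm thick, in the axes of the bench centres, held by a 16 mm post 88 mm farther in x. The bed below cannot be reached straight from above: lean the tool so that the gripper stays on the robot side of the bar
- tailstock (a joint): slide of the tailstock along the bed in m: 0 fully back, grows as it moves towards the headstock (+y of the bench centres), 0.16 at most; stiff (about 3 N) and stays where left. With the tube held on both cones it reads about 0.142
- tail_cone_tip (a point): tip of the tailstock cone, pointing to +y of the bench centres. The tailstock block behind it is 44 mm (x) by 45 mm (y), from 20 to 65 mm behind the tip, top 100 mm above the table
- tail_lever (a point): point on the tailstock's lever, 80 mm to the robot side of the cone line, 95 mm above the table: a level steel bar, 14 mm thick, along x of the bench centres, from the block to a 22 mm black ball centred 15 mm beyond this point. Push or grip it to slide the tailstock; it is clear of the lamp bar
- tube: round steel tube, 200 mm long, 32 mm outside, 22 mm bore, both ends open and alike, 0.45 kg; origin at its middle on the axis, y along the axis (either way round). Starts in the cradle with its axis 50 mm above the table
- cradle: fixed plywood cradle, 70 x 160 mm, two wooden V-blocks 18 mm thick at y +-55 mm; origin under its middle, y along the tube
- steel_offcut: offcut of dark square steel tube, 76 mm long (x), 36 x 36 mm (y, z), 0.25 kg, lying on the bed under the lamp bar, roughly across the bed; origin at the middle of its underside
- wood_offcut: wooden block, 45 (x) by 72 (y) by 50 mm tall, 0.11 kg, on the bed between the two V-rests; origin at the middle of its underside
- scrap_bin: fixed open grey plastic bin, outside 150 (x) by 230 (y) by 80 mm tall, walls 5 mm; origin under its middle. Stands on the robot side of the bench centres, left or right
- wrench: leave alone: 150 mm steel wrench lying near the robot, between bin and cradle
- hammer: leave alone: 260 mm hammer on the right
- spray_can: leave alone: grey can, 56 mm across, 170 mm tall, on the left
- bar_stock: leave alone: square steel bar, 160 x 30 x 30 mm, lying behind the bench centres
- tape_measure: leave alone: black tape measure, 70 x 40 x 65 mm tall, on the left
- pipe_elbow: leave alone: steel pipe elbow, 40 mm thick, 75 mm long, 70 mm tall, standing behind the bench centres

How it is judged:
On the way, in this order (a step that is already met when the one before it is completed fails the run):
1. both offcuts lie in the scrap bin, let go (x of steel_offcut in the frame of scrap_bin between -0.072 and 0.072 m and y of steel_offcut in the frame of scrap_bin between -0.112 and 0.112 m and z of steel_offcut in the frame of scrap_bin between -0.005 and 0.07 m and contact force between each of steel_offcut, wood_offcut and the fingers below 0.1 N and x of wood_offcut in the frame of scrap_bin between -0.072 and 0.072 m and y of wood_offcut in the frame of scrap_bin between -0.112 and 0.112 m and z of wood_offcut in the frame of scrap_bin between -0.005 and 0.07 m), for 0.2 s.
2. the tube is held between both cones (x of tube in the frame of centres between -0.005 and 0.005 m and y of tube in the frame of centres between 0.069 and 0.081 m and z of tube in the frame of centres between 0.075 and 0.085 m and angle between the y axis of tube and the y axis of centres, either way round below 0.04 rad and value of joint tailstock between 0.137 and 0.15 m), for 0.2 s.
At the end, for the whole second after the job is handed in: Both offcuts rest in the scrap bin. The tube rests between the cones: middle within 5 mm of their line and 6 mm of y = 75 mm (bench centres frame), parallel to the line within 0.04 rad; tailstock slide 0.137 to 0.150; tube and offcuts at rest (all of step 1 and all of step 2 and linear speed of tube below 0.01 m/s and linear speed of each of steel_offcut, wood_offcut below 0.02 m/s); the robot touches nothing.
It fails at once if another thing on the bench is shifted by more than 30 mm (distance of any of wrench, hammer, spray_can, bar_stock, tape_measure, pipe_elbow from where it was at the start of the episode above 0.03 m).
It fails at once if a standing thing is knocked over (angle between any of spray_can, tape_measure, pipe_elbow's own z axis and vertical above 0.5 rad).
It also fails if it takes over 72 s, if anything falls off the work surface, if the arm or the gripper's body presses on something with over 40 N, if the wrist force passes 120 N, or if a joint passes its speed limit or range.

## Robot

A 7-joint arm with a two-finger parallel gripper is mounted at the origin on the work surface. World frame = base frame: x ahead of the robot, y to its left, z up, the work surface at z = 0. Lengths are in m, angles in rad, forces in N, time in s.
With the tool pointing down it reaches from about 0.4 to 0.85 m from the base axis. Payload 10.4 kg.
Tool frame: the origin (TCP) lies on the centre line of the jaws, within the pads' length; the fingertips stand 19 mm ahead of it and the grasp point (between the pads) is the TCP (robot.tip_reach is the z of the fingertips in the tool frame, in m); z points along the fingers, y is the direction in which the jaws open and shut (so a half turn about z gives the same grasp; the last joint's range is limited). The gripper opens to 87 mm and grips with 3 to 60 N. Pads are 19 mm wide; open, the fingers measure 117 mm over their backs; the gripper's body (75 mm by 190 mm) begins 51 mm behind the grasp point.
Start: joints at [1.196, 0.332, -0.065, 1.46, 0.022, 1.35, -0.088], TCP at [0.215, -0.587, 0.242] pointing down, gripper open.
Joint ranges: [-2.6, 2.6], [-0.5, 2.12], [-1.47, 1.34], [0.16, 2.42], [-1.27, 4.41], [0.06, 2.06], [-2.6, 2.6]. Speed limits (rad/s): [2.22, 2.22, 2.79, 2.79, 3.14, 3.14, 3.14].

## Interface

Orientations are given as a rotation vector (axis times angle).
In Python, from rig import robot gives the robot as it stands.
- The arm moves only by the tool drive_tool, never from a script. Its argument "rows" is a list of rows, each a list of 3 entries, a list of its own where there are three numbers: the opening, from -1 (shut) to 1 (fully open), then the shift along the tool's x, y, z in units of 50 mm (1.0 is 50 mm), then the turn, a rotation vector about the tool's x, y, z in units of 5 degrees (1.0 is 5 degrees). In form: [[jaw, [x, y, z], [rx, ry, rz]], ...]. A call has 1 to 12 rows; each row shifts and turns the commanded pose from where the row before left it, along the tool's axes as they then stand; what a row does not reach is not made up. A row lasts 1/8 s, in which the tool goes at most 62.5 mm and 10.7 degrees, less where a joint would pass 70% of its speed; a pose out of reach is approached as far as the arm can. A call is refused whole if a number of a shift passes 1 or a number of a turn 1, either way. A call with a gripper value outside its range is refused whole. The fingers move at their own pace and stop on an object; the grip force is fixed at half the most. Time passes only in rows, so rows that do not move let the fingers close. It gives the time, the measured TCP pose, the force and the opening at its end, in the units of the state.
- robot.observe(): the state, without advancing time (a new reading comes with each control period).
- robot.capture(name): name is "scene" or "side" or "wrist"; returns (picture, depth): 480x640x3 uint8, red, green, blue; 480x640 float32, m along the optical axis (not along the pixel's ray), 0 where there is no reading.
- robot.get_calibration(name): a dict with "camera_matrix" (3x3 intrinsics, pixels), "extrinsics" (4x4, takes a point from camera to world coordinates). Camera axes: x right, y up, looking along -z (the intrinsics and any distortion apply to the point x, -y, -z); pixel columns grow to the right and rows downward; lengths in m; the calibration is good to about 2 mm. A picture is of the moment at which its call begins: read the wrist's pose just before it. get_calibration takes no time and is no camera call; for the wrist camera it gives the pose at the moment of the call.
- robot.close_job(): hands the job in, once; it reports no verdict.
Trained networks look in the newest picture that a camera, given by its name, has taken for a name from the list of things; names that differ only in an ending like _2 or _b are one class to them, and where a whole thing is asked for, a point or a joint stands for the part that bears it (a point fixed in the world has none). Each returns a list of dicts, best first, with "p" (0 to 1); they miss things now and then, are a little off and sometimes report something else, mostly with a low value. They report only what shows in the picture. A call takes as long as a camera call.
- robot.search_frame(camera, label): "location" ([column, row] in pixels, amid what is visible of it).
The state is a dict: "time": time; "joint_positions": joint angles; "qvel": joint speeds; "tau": joint torques, N m; "position": TCP position; "tcp_rot": TCP orientation; "wrist_force": force on the tool from outside, world axes, zero at the start; "torque": the same for the moment, N m; "width": finger opening in m.
Only numpy, scipy, OpenCV 4.12 (cv2) and the standard library are available. Lean on these libraries where they do the work, as an engineer would, in place of code of your own. Each camera call takes 0.05 s, during which the arm holds its last target. There are 200 camera calls.

## Working session

There is one attempt and no reset: what is moved stays moved. The work goes in short steps, Python scripts to look and compute and a tool call to move; the robot and the scene stay as the last step left them, time stands still between calls to the robot, and variables do not carry over. Pictures are saved under pics/ and viewed, about 8 in all and at most 12, crops included, and the job is handed in when it is done.

Besides the shell and the picture viewer there is one more tool, called after "Emit:" by a JSON object that holds its "api" and its "payload". drive_tool: Moves the arm, as the interface text tells. Its arguments: {"type":"object","properties":{"rows":{"type":"array"}},"required":["rows"]}

```bash
mkdir -p pics; ls; cat > h.py <<'E'
from rig import robot
import numpy as np, cv2
from scipy.spatial.transform import Rotation as R
def cap(n,f=None):
    C=robot.get_calibration(n); im,d=robot.capture(n)
    if f: cv2.imwrite('pics/'+f,im[:,:,::-1])
    return im,d,np.array(C['camera_matrix']),np.array(C['extrinsics'])
def cloud(d,K,E):
    v,u=np.mgrid[:d.shape[0],:d.shape[1]]
    P=np.stack([(u-K[0,2])/K[0,0]*d,-(v-K[1,2])/K[1,1]*d,-d],-1)
    W=P@E[:3,:3].T+E[:3,3]; W[d==0]=np.nan
    return W
def st():
    o=robot.observe(); print('t',round(o['time'],2),'p',np.round(o['position'],4),'F',np.round(o['wrist_force'],1),'w',round(o['width'],4)); print(np.round(R.from_rotvec(o['tcp_rot']).as_matrix(),3)); print('q',np.round(o['joint_positions'],2)); return o
E
python3 - <<'E'
from h import *
o=st()
for n in ['scene','side']:
    im,d,K,E=cap(n,n+'0.png'); W=cloud(d,K,E); np.savez(n+'0.npz',W=W,K=K,E=E,im=im)
    print(n,np.round(E,3).tolist(),np.round(K,1).tolist())
    for l in ['centres','tailstock','tube','cradle','steel_offcut','wood_offcut','scrap_bin','tail_lever','tail_cone_tip','head_cone_tip','rest_head','rest_tail','lamp_bar','spray_can','tape_measure','hammer','wrench']:
        r=robot.search_frame(n,l)[:2]
        for x in r:
            c,w=x['location']; c,w=int(c),int(w)
            print(l,round(x['p'],2),c,w,np.round(W[w,c],3))
E
```

```text
pics
t 0.0 p [ 0.2152 -0.5864  0.2408] F [-0.6  0.5  0.3] w 0.0869
[[ 0.939  0.345 -0.001]
 [ 0.345 -0.939  0.001]
 [-0.    -0.001 -1.   ]]
q [ 1.2   0.33 -0.06  1.46  0.02  1.35 -0.09]
scene [[-0.808, -0.406, 0.427, 1.09], [0.589, -0.576, 0.566, 0.69], [0.016, 0.709, 0.705, 1.034], [0.0, 0.0, 0.0, 1.0]] [[448.7, 0.0, 316.1], [0.0, 448.7, 237.4], [0.0, 0.0, 1.0]]
centres 0.79 302 290 [0.638 0.031 0.029]
tailstock 0.62 271 239 [ 0.693 -0.027  0.218]
tube 0.87 318 197 [ 0.385 -0.239  0.067]
cradle 0.65 311 205 [ 0.393 -0.268  0.015]
steel_offcut 0.58 294 272 [ 0.638 -0.008  0.07 ]
wood_offcut 0.63 318 298 [0.642 0.112 0.081]
wood_offcut 0.42 453 366 [0.488 0.451 0.059]
scrap_bin 0.91 423 287 [0.331 0.212 0.005]
tail_lever 0.61 278 242 [ 0.617 -0.123  0.083]
tail_cone_tip 0.59 274 243 [ 0.625 -0.135  0.074]
head_cone_tip 0.67 303 295 [0.647 0.048 0.03 ]
rest_head 0.68 308 290 [0.649 0.076 0.083]
rest_tail 0.84 304 287 [0.629 0.028 0.032]
lamp_bar 0.65 304 288 [0.631 0.031 0.032]
spray_can 0.9 397 379 [0.667 0.426 0.153]
spray_can 0.61 317 299 [0.647 0.113 0.081]
tape_measure 0.57 455 36
[... 660 characters left out ...]
281 266 [0.608 0.114 0.077]
wood_offcut 0.44 308 245 [0.611 0.001 0.063]
scrap_bin 0.93 329 357 [0.368 0.22  0.006]
scrap_bin 0.74 301 213 [ 0.738 -0.117  0.03 ]
tail_lever 0.79 344 216 [ 0.593 -0.139  0.079]
tail_cone_tip 0.95 342 214 [ 0.595 -0.133  0.09 ]
head_cone_tip 0.8 294 255 [0.619 0.051 0.06 ]
head_cone_tip 0.65 422 189 [ 0.51  -0.44   0.024]
rest_head 0.63 297 256 [0.61  0.049 0.059]
rest_tail 0.64 296 253 [0.618 0.043 0.061]
lamp_bar 0.87 293 260 [0.61  0.065 0.057]
spray_can 0.74 180 335 [0.618 0.434 0.119]
tape_measure 0.86 224 399 [0.455 0.467 0.065]
hammer 0.64 295 212 [ 0.775 -0.13   0.006]
hammer 0.58 421 188 [ 0.513 -0.439  0.028]
wrench 0.86 375 290 [ 0.401 -0.02   0.003]
```

View pics/scene0.png

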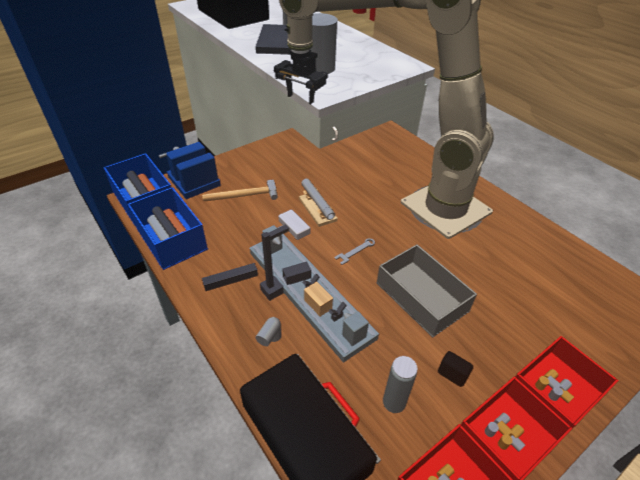

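View pics/side0.png

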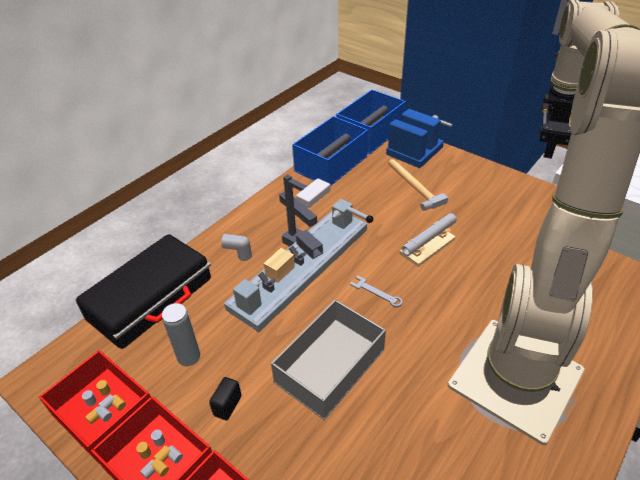

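Both pictures show the bed running along the world y direction. In the side view the headstock is at (247,295), the wood at (280,265), the steel at (310,243), the tailstock and ball at (343,212)/(369,218), and the white lamp bar at (313,193). The bin is nearer the robot at (330,355) and the tube is in its cradle at (430,235). Next I'll measure them from the clouds.

```bash
cat > m.py <<'E'
from h import *
def rect(P):
    r=cv2.minAreaRect(P[:,:2].astype(np.float32)*1000); return np.round(r[0],1),np.round(r[1],1),round(r[2],1)
Ws=[np.load(n+'0.npz')['W'].reshape(-1,3) for n in ['scene','side']]
A=np.vstack(Ws)
A=A[np.isfinite(A).all(1)]
def box(P,x,y,z): 
    m=(P[:,0]>x[0])&(P[:,0]<x[1])&(P[:,1]>y[0])&(P[:,1]<y[1])&(P[:,2]>z[0])&(P[:,2]<z[1]); return P[m]
if __name__=='__main__':
  for i,W in enumerate(Ws+[A]):
    W=W[np.isfinite(W).all(1)]
    print('cam',i,'table z',np.median(box(W,(.3,.5),(-.15,.05),(-.02,.003))[:,2]))
    B=box(W,(.5,.8),(-.3,.35),(.024,.037)); print('bed',len(B),rect(B),np.median(B[:,2]))
    B=box(W,(.5,.8),(-.3,.35),(.18,.26)); print('lamp',len(B),rect(B) if len(B) else 0, B[:,2].min(),B[:,2].max())
    B=box(W,(.5,.8),(-.3,.35),(.09,.108)); print('z90-108', rect(B) )
    B=box(W,(.5,.8),(.18,.35),(.09,.108)); print('head', rect(B) )
    B=box(W,(.5,.8),(-.3,-.06),(.09,.108)); print('tail', rect(B) )
    B=box(W,(.5,.8),(.07,.16),(.077,.088)); print('wood top', rect(B), np.median(B[:,2]) )
    B=box(W,(.5,.8),(-.06,.03),(.06,.071)); print('steel top', rect(B) , np.median(B[:,2]))
    B=box(W,(.25,.5),(-.4,-.1),(.055,.07)); print('tube', rect(B), B[:,2].max() )
    B=box(W,(.2,.5),(0.05,.4),(.075,.085)); print('bin', rect(B) )
  # topdown height map
  H=np.zeros((600,700),np.float32)  # x .2-.8, y -.35..+.35 1mm
  Q=A[np.argsort(A[:,2])]; ix=np.round((Q[:,0]-.2)*1000).astype(int); iy=np.round((Q[:,1]+.35)*1000).astype(int)
  k=(ix>=0)&(ix<600)&(iy>=0)&(iy<700)&(Q[:,2]<.3); H[ix[k],iy[k]]=Q[k,2]
  H=cv2.dilate(H,np.ones((3,3)))
  g=cv2.applyColorMap(np.clip(H*1000*1.6,0,255).astype(np.uint8),cv2.COLORMAP_JET)
  cv2.imwrite('pics/top.png',g[::-1,::-1])
E
python3 m.py
```

```text
cam 0 table z -0.00024019141886033601
bed 3723 (array([677., -15.]), array([245.5, 566.8]), 0.0) 0.030004742236856563
lamp 843 (array([653.5, -32.3]), array([118.6,  92.5]), 2.9) 0.18036122096907814 0.23893757449114295
z90-108 (array([656.3,  24.9]), array([648.7, 286.9]), 90.0)
head (array([696.6, 275.5]), array([218.1, 130.1]), 5.2)
tail (array([ 671.4, -197.7]), array([ 79.3, 321.6]), 62.4)
wood top (array([629.8, 116.3]), array([53. , 96.2]), 11.1) 0.07986481786888955
steel top (array([649.2, -22.1]), array([ 40.6, 129.8]), 76.4) 0.06570334022982627
tube (array([ 379. , -249.2]), array([203.6,  32.2]), 80.4) 0.06941254424801757
bin (array([356.8, 233.2]), array([232.9, 154.2]), 89.7)
cam 1 table z -0.0005210437654481481
bed 4001 (array([675.1,  24.3]), array([248.6, 649. ]), 0.2) 0.02984571726312457
lamp 845 (array([651.4, -31. ]), array([123.1,  93.7]), 1.2) 0.18020163078359197 0.24097972043896743
z90-108 (array([654.4,  24.9]), array([649.4, 290. ]), 89.9)
head (array([694.4, 277.6]), array([222.2, 125.9]), 5.1)
tail (array([ 667.7, -198. ]), array([ 82.5, 325. ]), 62.2)
wood t
[... 289 characters left out ...]
9.8)
cam 2 table z -0.0003964203519748466
bed 7724 (array([675.1,  24.3]), array([248.6, 649. ]), 0.2) 0.02993235163866692
lamp 1688 (array([651.4, -31.9]), array([123.1,  95.6]), 1.2) 0.18020163078359197 0.24097972043896743
z90-108 (array([654.5,  24.8]), array([649.3, 290.6]), 90.0)
head (array([694.6, 275.4]), array([222.3, 130.2]), 5.2)
tail (array([ 668.4, -198.3]), array([ 82.7, 326.4]), 62.2)
wood top (array([628.2, 115.1]), array([55.4, 94.8]), 7.6) 0.0798907061742018
steel top (array([647.6, -21.1]), array([ 41.5, 133.4]), 75.5) 0.06567909871006083
tube (array([ 375.5, -249.1]), array([204.5,  39.1]), 80.4) 0.06983619324075585
bin (array([356.3, 234.1]), array([234.8, 155.3]), 89.7)
```

View pics/top.png

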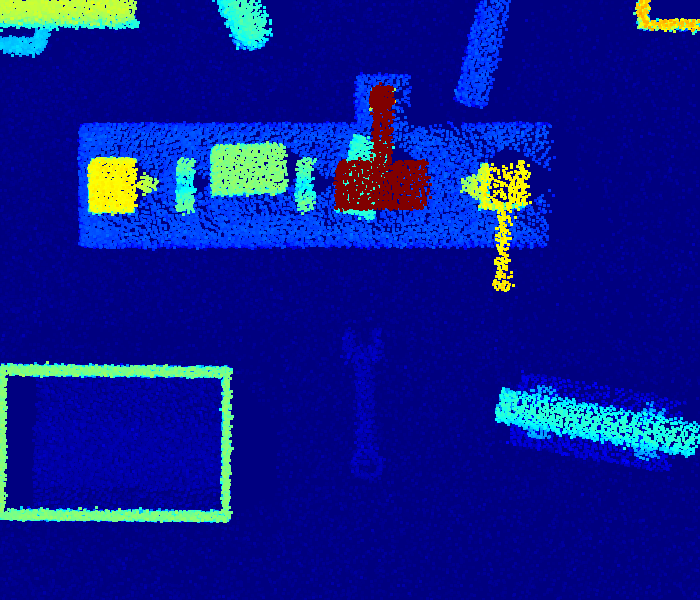

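The height map (row r gives x=0.799-r/1000, col c gives y=0.349-c/1000) shows the bed at cols 79-549, rows 123-247. The wood is at (249,168), the steel at about (360,178) under the lamp (335-428), the lever at col 503, and the tube at about (600,422). Tightening the fits.

```bash
python3 - <<'E'
from m import *
for i,W in enumerate(Ws):
    W=W[np.isfinite(W).all(1)]
    print(i)
    P=lambda n,*b:(lambda B:print(n,len(B),*rect(B),'medz',round(np.median(B[:,2]),4), 'ctr', np.round((np.percentile(B,2,0)+np.percentile(B,98,0))/2,4)))(box(W,*b))
    P('bed',(.545,.685),(-.21,.28),(.0265,.0335))
    P('headtop',(.57,.66),(.2,.27),(.097,.104))
    P('tailtop',(.58,.65),(-.19,-.12),(.097,.104))
    P('headcone',(.58,.64),(.185,.208),(.07,.097))
    P('tailcone',(.58,.64),(-.128,-.11),(.07,.097))
    P('resthead',(.56,.66),(.145,.185),(.045,.08))
    P('resttail',(.56,.66),(.03,.056),(.045,.08))
    P('lever',(.50,.57),(-.18,-.12),(.085,.11))
    P('wood',(.59,.67),(.055,.145),(.0765,.084))
    P('steel',(.56,.70),(-.06,.02),(.0625,.0695))
    P('lampbar',(.58,.645),(-.10,.035),(.2,.26))
    P('tubetop',(.3,.45),(-.37,-.13),(.0625,.071))
    P('tubeall',(.3,.45),(-.37,-.13),(.051,.071))
    P('cradle',(.3,.45),(-.37,-.13),(.006,.02))
    P('bin',(.27,.45),(.1,.37),(.077,.084))
    P('binfl',(.3,.41),(.14,.32),(-.01,.012))
    # edges of bed x at several y
    for y in (.2,.1,0,-.05,-.15):
        B=box(W,(.53,.7),(y-.02,y+.02),(.027,.033)); 
        print(y,np.round(np.percentile(B[:,0],[1,99]),4))
E
```

```text
0
bed 2807 [620.1  32.7] [471.2 129.7] 90.0 medz 0.03 ctr [0.6167 0.041  0.03  ]
headtop 275 [615.9 236.3] [49.8 45.9] 2.0 medz 0.0994 ctr [0.6157 0.236  0.1   ]
tailtop 51 [ 609.6 -170.5] [20.2 55.6] 85.4 medz 0.1001 ctr [ 0.6129 -0.1692  0.1003]
headcone 22 [616.  201.4] [15.6 13.7] 61.7 medz 0.0864 ctr [0.6177 0.1995 0.0853]
tailcone 27 [ 615.5 -120.4] [14.9 16.8] 89.7 medz 0.0858 ctr [ 0.6162 -0.1205  0.0848]
resthead 140 [614.8 162.6] [16.8 52.7] 89.4 medz 0.0653 ctr [0.6151 0.163  0.0618]
resttail 95 [615.8  43.2] [17.2 51. ] 89.3 medz 0.0685 ctr [0.6159 0.0427 0.0651]
lever 2 [ 512.8 -156.5] [5.7 0. ] -91.8 medz 0.1019 ctr [ 0.5128 -0.1565  0.1019]
wood 343 [632.3  99. ] [47.4 72.8] 3.1 medz 0.0797 ctr [0.6322 0.0998 0.08  ]
steel 249 [642.2 -20.4] [ 40.6 115.4] 76.5 medz 0.0658 ctr [ 0.6243 -0.0149  0.066 ]
lampbar 556 [619.4 -34. ] [50.3 92.5] 2.9 medz 0.2336 ctr [ 0.6177 -0.0322  0.2255]
tubetop 203 [ 379.6 -249.3] [203.7  26.7] 81.1 medz 0.0649 ctr [ 0.3803 -0.2483  0.0657]
tubeall 378 [ 379.  -249.2] [203.6  32.2] 80.4 medz 0.0629 ctr [ 0.3813 -0.2484  0.0601]
cradle 343 
[... 1082 characters left out ...]
]
steel 253 [641.6 -18.2] [ 39.2 120.6] 76.5 medz 0.0658 ctr [ 0.6414 -0.0139  0.066 ]
lampbar 587 [617.  -31.7] [54.4 93.7] 1.2 medz 0.2328 ctr [ 0.6134 -0.0313  0.2251]
tubetop 294 [ 371.6 -247.6] [202.9  29.7] 79.1 medz 0.0649 ctr [ 0.3752 -0.2457  0.0659]
tubeall 585 [ 373.2 -248.7] [204.4  33.6] 79.4 medz 0.0625 ctr [ 0.3741 -0.2468  0.0606]
cradle 555 [ 367.  -256.3] [122.1 213.4] 2.5 medz 0.0133 ctr [ 0.3735 -0.2404  0.0127]
bin 649 [354.9 234.9] [232.4 151.9] 89.4 medz 0.0794 ctr [0.3549 0.2353 0.0803]
binfl 2569 [361.3 227.1] [174.3  97.4] 89.7 medz 0.0048 ctr [0.3619 0.2269 0.0048]
0.2 [0.5524 0.6248]
0.1 [0.5537 0.6104]
0 [0.5542 0.6981]
-0.05 [0.5531 0.6967]
-0.15 [0.5534 0.6741]
```

Plan: bench origin ≈ (0.614, 0.0345), yaw ≈ 0, and the bin at (0.356, 0.234). First I square the tool to the world axes and move in front of the lamp.

Emit:
{"api": "drive_tool", "payload": {"rows": [[0.3,[0,0,0],[0,0,1]],[0.3,[0,0,0],[0,0,1]],[0.3,[0,0,0],[0,0,1]],[0.3,[0,0,0],[0,0,1]],[0.3,[0.5,-1,0],[0,0,0]],[0.3,[0.5,-1,0],[0,0,0]],[0.3,[0.5,-1,0],[0,0,0]],[0.3,[0.5,-1,0],[0,0,0]],[0.3,[0.5,-1,0],[0,0,0]],[0.3,[0.5,-1,0],[0,0,0]],[0.3,[0.5,-1,0],[0,0,0]],[0.3,[0.5,-1,0],[0,0,0]]]}}

```text
time: 3.3
position: [0.4149, -0.1846, 0.2419]
tcp_rot: [3.141, 0.004, 0.001]
wrist_force: [0.9, -0.5, 0.6]
width: 0.0567
```

Emit:
{"api": "drive_tool", "payload": {"rows": [[0.3,[0.5,-1,0],[0,0,0]],[0.3,[0,-1,0],[0,0,0]],[0.3,[0,-1,0],[0,0,0]],[0.3,[0,-0.4,0],[0,0,0]],[0.3,[0,0,0],[0,1,0]],[0.3,[0,0,0],[0,1,0]],[0.3,[0,0,0],[0,1,0]],[0.3,[0,0,0],[0,1,0]],[0.3,[0,0,0],[0,1,0]],[0.3,[0,0,0],[0,1,0]],[0.3,[0,0,0],[0,1,0]],[0.3,[0,0,0],[0,1,0]]]}}

```text
time: 4.8
position: [0.4537, -0.0196, 0.2383]
tcp_rot: [2.969, 0.0, 1.013]
wrist_force: [0.6, -0.3, -0.2]
width: 0.0565
```

```bash
python3 - <<'E'
from h import *
o=st()
im,d,K,E=cap('wrist','w1.png'); W=cloud(d,K,E); np.savez('w1.npz',W=W,K=K,E=E)
print(np.round(E,3).tolist(),K[0,0], (d>0).mean())
for l in ['steel_offcut','tail_lever','rest_tail']: print(l,robot.search_frame('wrist',l)[:2])
P=W.reshape(-1,3); P=P[np.isfinite(P).all(1)]
from m import box,rect
B=box(P,(.56,.68),(-.06,.03),(.0625,.069));print('steeltop',len(B),*rect(B))
B=box(P,(.56,.68),(-.06,.03),(.036,.064));print('steelsides',len(B),*rect(B),np.round(np.percentile(B,[1,99],axis=0),3))
E
```

```text
t 4.8 p [ 0.4537 -0.0196  0.2383] F [ 0.6 -0.3 -0.2] w 0.0565
[[ 0.792 -0.001  0.611]
 [ 0.002 -1.    -0.004]
 [ 0.611  0.004 -0.792]]
q [ 0.17 -0.5  -0.21  2.38 -0.12  0.6  -1.54]
[[-0.002, 0.928, -0.373, 0.425], [-1.0, -0.001, 0.004, -0.019], [0.003, 0.373, 0.928, 0.398], [0.0, 0.0, 0.0, 1.0]] 418.29164017617734 0.9958723958333333
steel_offcut [{'location': [320.0, 183.1], 'p': 0.8}, {'location': [332.0, 199.8], 'p': 0.24}]
tail_lever [{'location': [485.4, 191.5], 'p': 0.92}, {'location': [337.1, 195.2], 'p': 0.19}]
rest_tail [{'location': [333.2, 196.4], 'p': 0.57}]
steeltop 2952 [623.3 -16.8] [36.2 77.6] 76.1
steelsides 382 [622.9 -16.7] [36.1 76.7] 76.0 [[ 0.582 -0.043  0.036]
 [ 0.654  0.01   0.064]]
```

View pics/w1.png

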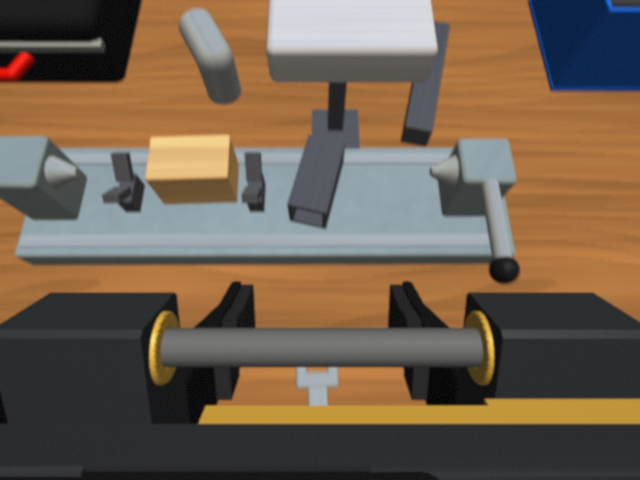

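The wrist view shows the steel's near end at (307,215), running up and right to (325,140), clear of the rest at (253,180). The cloud gives its centre as (0.623,-0.017), turned -14°. I'll turn the tool about the vertical by -14° and approach along the tool axis.

Emit:
{"api": "drive_tool", "payload": {"rows": [[0.3,[0,0,0],[-0.57,0,0.74]],[0.3,[0,0,0],[-0.57,0,0.74]],[0.3,[0,0,0],[-0.57,0,0.74]],[0.3,[0.05,-0.45,0.8],[0,0,0]],[0.3,[0.05,-0.42,0.85],[0,0,0]],[0.3,[0,0,1],[0,0,0]],[0.3,[0,0,0],[0,0,0]]]}}

```text
time: 5.88
position: [0.526, -0.0008, 0.1554]
tcp_rot: [2.858, -0.354, 0.954]
wrist_force: [-0.5, -0.9, -0.4]
width: 0.0565
```

```bash
cat > to.py <<'E'
from h import *
import sys
o=st(); M=R.from_rotvec(o['tcp_rot']).as_matrix()
g=np.array([float(a) for a in sys.argv[1:4]])
print('units tool xyz',np.round(M.T@(g-o['position'])/.05,2))
E
python3 to.py .606 -.0125 .057
```

```text
t 5.88 p [ 0.526  -0.0008  0.1554] F [-0.5 -0.9 -0.4] w 0.0565
[[ 0.776 -0.253  0.578]
 [-0.186 -0.967 -0.174]
 [ 0.603  0.028 -0.797]]
q [ 0.74 -0.16 -0.96  2.29  0.47  0.42 -2.45]
units tool xyz [ 0.1  -0.23  2.53]
```

Emit:
{"api": "drive_tool", "payload": {"rows": [[0.3,[0.1,-0.23,0.8],[0,0,0]],[0.3,[0,0,0.8],[0,0,0]],[0.3,[0,0,0.5],[0,0,0]],[0.3,[0,0,0.43],[0,0,0]],[0.3,[0,0,0],[0,0,0]]]}}

```text
time: 6.5
position: [0.5394, -0.0226, 0.1205]
tcp_rot: [2.871, -0.325, 0.936]
wrist_force: [0.9, 1.1, -0.1]
width: 0.0567
```

```bash
python3 to.py .606 -.0125 .057
```

```text
t 6.5 p [ 0.5394 -0.0226  0.1205] F [ 0.9  1.1 -0.1] w 0.0567
[[ 0.788 -0.234  0.57 ]
 [-0.169 -0.972 -0.164]
 [ 0.592  0.033 -0.805]]
q [ 1.3  -0.01 -1.47  2.28  0.75  0.37 -2.6 ]
units tool xyz [ 0.26 -0.55  1.75]
```

Joints 3 and 7 hit their range limits, so I'll back out, stand the tool upright, and use the half-turned grasp, which moves joint 7 to the middle of its range.

Emit:
{"api": "drive_tool", "payload": {"rows": [[0.3,[0,0,-1],[0,0,0]],[0.3,[0,0,-1],[0,0,0]],[0.3,[0,0,-0.6],[0,-1,0]],[0.3,[0,0,0],[0,-1,0]],[0.3,[0,0,0],[0,-1,-1]],[0.3,[0,0,0],[0,-1,-1]],[0.3,[0,0,0],[0,-1,-1]],[0.3,[0,0,0],[0,-1,-1]],[0.3,[0,0,0],[0,0,-1]],[0.3,[0,0,0],[0,0,-1]]]}}

```text
time: 7.75
position: [0.4886, -0.0191, 0.1654]
tcp_rot: [2.957, 0.404, 0.025]
wrist_force: [0.2, 0.1, 0.0]
width: 0.0567
```

```bash
python3 to.py .5 0 .24
```

```text
t 7.75 p [ 0.4886 -0.0191  0.1654] F [0.2 0.1 0. ] w 0.0567
[[ 0.963  0.266  0.038]
 [ 0.268 -0.951 -0.153]
 [-0.005  0.158 -0.987]]
q [ 0.82  0.2  -1.05  1.9   0.36  1.17 -1.67]
units tool xyz [ 0.31 -0.07 -1.52]
```

Emit:
{"api": "drive_tool", "payload": {"rows": [[0.3,[0,0,-0.5],[0,0,-1]],[0.3,[0,0,-0.5],[0,0,-1]],[0.3,[0,0,-0.5],[0,0,-1]],[0.3,[0,0,0],[0,0,-1]],[0.3,[0,0,0],[0,0,-1]],[0.3,[0,0,0],[0,0,-1]],[0.3,[0,0,0],[0,0,-1]],[0.3,[0,0,0],[0,0,-1]],[0.3,[0,0,0],[0,0,-1]],[0.3,[0,0,0],[0,0,-1]],[0.3,[0,0,0],[0,0,-1]],[0.3,[0,0,0],[0,0,-1]]]}}

```text
time: 9.25
position: [0.4855, -0.0076, 0.2396]
tcp_rot: [2.366, 1.835, -0.097]
wrist_force: [-0.5, 0.3, 0.5]
width: 0.0566
```

```bash
python3 to.py .5 0 .24
```

```text
t 9.25 p [ 0.4855 -0.0076  0.2396] F [-0.5  0.3  0.5] w 0.0566
[[ 0.252  0.967  0.038]
 [ 0.958 -0.243 -0.154]
 [-0.14   0.075 -0.987]]
q [ 0.96  0.11 -1.19  1.8   0.28  1.3  -0.56]
units tool xyz [ 0.22  0.24 -0.02]
```

```bash
cat > to.py <<'E'
from h import *
import sys
# x y z yaw(deg, world angle of tool x projected) lean(deg, tool z towards world +x)
o=st(); M=R.from_rotvec(o['tcp_rot']); a=[float(v) for v in sys.argv[1:]]
g=np.array(a[:3]); G=M
if len(a)>3:
    y=np.radians(a[3]); c,s=np.cos(y),np.sin(y)
    B=np.array([[c,s,0],[s,-c,0],[0,0,-1]]).T; B=np.column_stack([[c,s,0],[s,-c,0],[0,0,-1]])
    L=R.from_rotvec(-np.radians(a[4])*np.array([-np.sin(np.radians(a[5])),np.cos(np.radians(a[5])),0])) if len(a)>4 else R.identity()
    G=L*R.from_matrix(B)
    print('turn units (tool)',np.round((M.inv()*G).as_rotvec(degrees=True)/5,2))
print('shift units now-axes',np.round(M.inv().apply(g-o['position'])/.05,2),'after-turn axes',np.round(G.inv().apply(g-o['position'])/.05,2))
E
python3 - <<'E'
from m import *
P=np.load('w1.npz')['W'].reshape(-1,3);P=P[np.isfinite(P).all(1)]
for n,b in dict(wood=[(.59,.67),(.055,.145),(.0765,.084)],tailtop=[(.58,.65),(-.19,-.12),(.097,.104)],headtop=[(.57,.66),(.2,.27),(.097,.104)],lever=[(.5,.58),(-.18,-.13),(.09,.11)],lamp=[(.57,.65),(-.1,.04),(.2,.26)],rt=[(.56,.66),(.03,.056),(.045,.08)],rh=[(.56,.66),(.145,.185),(.045,.08)],bin=[(.27,.45),(.1,.37),(.077,.084)]).items():
    B=box(P,*b); print(n,len(B),*(rect(B) if len(B)>4 else ''))
E
python3 to.py .6305 .1005 .2 93
```

```text
wood 3676 [630.6  97.9] [45.9 72.5] 2.0
tailtop 2615 [ 608.2 -158.1] [44.9 56.4] 89.6
headtop 2308 [614.  230.8] [50.4 40.9] 2.4
lever 1858 [ 544.6 -158.5] [20.4 70.6] 88.5
lamp 13846 [612.6 -36. ] [90.5 42.2] 89.4
rt 969 [614.5  41.7] [51.4 14.4] 0.2
rh 1278 [614.3 161.4] [51.3 15.2] 0.3
bin 0
t 9.25 p [ 0.4855 -0.0076  0.2396] F [-0.5  0.3  0.5] w 0.0566
[[ 0.252  0.967  0.038]
 [ 0.958 -0.243 -0.154]
 [-0.14   0.075 -0.987]]
q [ 0.96  0.11 -1.19  1.8   0.28  1.3  -0.56]
turn units (tool) [ 0.62  1.73 -3.48]
shift units now-axes [2.91 2.22 0.56] after-turn axes [2.01 3.01 0.79]
```

Wood first, since the jaws already lie along x.

Emit:
{"api": "drive_tool", "payload": {"rows": [[0.6,[0,0,0],[0.15,0.43,-0.85]],[0.6,[0,0,0],[0.15,0.43,-0.85]],[0.6,[0,0,0],[0.15,0.43,-0.85]],[0.6,[0,0,0],[0.15,0.43,-0.85]],[0.6,[1,0,0],[0,0,0]],[0.6,[1,0,0],[0,0,0]],[0.6,[0,1,0],[0,0,0]],[0.6,[0,1,0.4],[0,0,0]],[0.6,[0,0.9,0.4],[0,0,0]],[0.6,[0,0,0],[0,0,0]]]}}

```text
time: 10.5
position: [0.6272, 0.0978, 0.1966]
tcp_rot: [-2.172, -2.266, 0.002]
wrist_force: [-1.0, 0.5, -1.0]
width: 0.0699
```

```bash
python3 to.py .6305 .0995 .062 92
```

```text
t 10.5 p [0.6272 0.0978 0.1966] F [-1.   0.5 -1. ] w 0.0699
[[-0.042  0.999 -0.003]
 [ 0.999  0.042  0.001]
 [ 0.001 -0.003 -1.   ]]
q [ 0.51  0.6  -1.06  1.45  0.52  1.4  -0.52]
turn units (tool) [-0.03 -0.01  0.08]
shift units now-axes [0.03 0.07 2.69] after-turn axes [0.03 0.07 2.69]
```

Emit:
{"api": "drive_tool", "payload": {"rows": [[0.6,[0.03,0.07,0.8],[0,0,0.08]],[0.6,[0,0,0.8],[0,0,0]],[0.6,[0,0,0.7],[0,0,0]],[0.6,[0,0,0.39],[0,0,0]],[0.6,[0,0,0],[0,0,0]],[-1,[0,0,0],[0,0,0]],[-1,[0,0,0],[0,0,0]],[-1,[0,0,0],[0,0,0]],[-1,[0,0,0],[0,0,0]]]}}

```text
time: 11.62
position: [0.6312, 0.0955, 0.0654]
tcp_rot: [2.187, 2.251, 0.002]
wrist_force: [-1.4, -0.3, 4.0]
width: 0.0447
```

Emit:
{"api": "drive_tool", "payload": {"rows": [[-1,[0,0,-0.8],[0,0,0]],[-1,[0,0,-1],[0,0,0]],[-1,[0,0,-1],[0,0,0]],[-1,[0,0,0],[0,0,0]]]}}

```text
time: 12.12
position: [0.6319, 0.0967, 0.2088]
tcp_rot: [2.184, 2.25, 0.009]
wrist_force: [0.6, -0.0, -0.9]
width: 0.0449
```

```bash
python3 to.py .365 .195 .2 90
```

```text
t 12.12 p [0.6319 0.0967 0.2088] F [ 0.6 -0.  -0.9] w 0.0449
[[-0.029  1.     0.008]
 [ 1.     0.029 -0.   ]
 [-0.     0.008 -1.   ]]
q [ 0.51  0.6  -1.06  1.43  0.53  1.41 -0.53]
turn units (tool) [0.09 0.   0.34]
shift units now-axes [ 2.12 -5.28  0.13] after-turn axes [ 1.97 -5.34  0.18]
```

Emit:
{"api": "drive_tool", "payload": {"rows": [[-1,[0.3,-0.9,0],[0,0,0]],[-1,[0.3,-0.9,0],[0,0,0]],[-1,[0.3,-0.9,0],[0,0,0]],[-1,[0.3,-0.9,0],[0,0,0]],[-1,[0.4,-0.9,0],[0,0,0]],[-1,[0.4,-0.8,0],[0,0,0]],[-1,[0,0,0],[0,0,0]]]}}

```text
time: 13.0
position: [0.3805, 0.1761, 0.2065]
tcp_rot: [2.179, 2.25, -0.018]
wrist_force: [-0.1, -0.6, -0.6]
width: 0.0449
```

```bash
python3 to.py .365 .19 .058 90
```

```text
t 13.0 p [0.3805 0.1761 0.2065] F [-0.1 -0.6 -0.6] w 0.0449
[[-0.032  0.999 -0.002]
 [ 0.999  0.032 -0.014]
 [-0.014 -0.002 -1.   ]]
q [ 0.97 -0.19 -1.36  1.96 -0.19  1.24 -0.29]
turn units (tool) [-0.02  0.16  0.37]
shift units now-axes [ 0.33 -0.3   2.97] after-turn axes [ 0.28 -0.31  2.97]
```

Emit:
{"api": "drive_tool", "payload": {"rows": [[-1,[0.35,-0.3,0.7],[0,0,0]],[-1,[0,0,0.9],[0,0,0]],[-1,[0,0,0.8],[0,0,0]],[-1,[0,0,0.5],[0,0,0]],[-1,[0,0,0],[0,0,0]]]}}

```text
time: 13.62
position: [0.3632, 0.1887, 0.075]
tcp_rot: [-2.186, -2.25, 0.026]
wrist_force: [0.6, -0.5, -1.3]
width: 0.0446
```

```bash
python3 to.py .365 .19 .05 90
```

```text
t 13.62 p [0.3632 0.1887 0.075 ] F [ 0.6 -0.5 -1.3] w 0.0446
[[-0.029  0.999 -0.015]
 [ 1.     0.029 -0.009]
 [-0.008 -0.015 -1.   ]]
q [ 0.67  0.29 -1.33  2.12  0.33  0.99 -0.82]
turn units (tool) [-0.17  0.1   0.33]
shift units now-axes [0.03 0.04 0.5 ] after-turn axes [0.03 0.04 0.5 ]
```

Emit:
{"api": "drive_tool", "payload": {"rows": [[-1,[0,0,0.46],[0,0,0]],[-1,[0,0,0],[0,0,0]],[0.6,[0,0,0],[0,0,0]],[0.6,[0,0,0],[0,0,0]],[0.6,[0,0,-1],[0,0,0]],[0.6,[0,0,-1],[0,0,0]],[0.6,[0,0,-1],[0,0,0]],[0.6,[0,0,-0.5],[0,0,0]],[0.3,[0,0,0],[0,0,0]]]}}

```text
time: 14.75
position: [0.3672, 0.1842, 0.2074]
tcp_rot: [2.195, 2.235, -0.035]
wrist_force: [0.5, -1.3, -1.3]
width: 0.0656
```

```bash
python3 - <<'E'
from m import *
im,d,K,E=cap('scene'); P=cloud(d,K,E).reshape(-1,3);P=P[np.isfinite(P).all(1)]
B=box(P,(.29,.425),(.13,.34),(.02,.075)); print('in bin',len(B),rect(B),B[:,2].max())
E
python3 to.py .49 .015 .22 166 30 -14
```

```text
in bin 516 (array([332.2, 236.6]), array([ 76.8, 193.5]), 38.0) 0.06757101489417561
t 14.8 p [0.3664 0.1841 0.2062] F [-0.2 -0.8 -0.9] w 0.0623
[[-0.019  1.    -0.012]
 [ 1.     0.018 -0.021]
 [-0.021 -0.012 -1.   ]]
q [ 0.92 -0.22 -1.33  1.97 -0.21  1.25 -0.31]
turn units (tool) [ -4.18  -5.   -14.54]
shift units now-axes [-3.43  2.41 -0.23] after-turn axes [-2.92 -2.68  1.37]
```

Emit:
{"api": "drive_tool", "payload": {"rows": [[0.3,[-0.85,0.6,-0.1],[0,0,0]],[0.3,[-0.85,0.6,-0.1],[0,0,0]],[0.3,[-0.85,0.6,-0.1],[0,0,0]],[0.3,[-0.85,0.6,-0.1],[0,0,0]],[0.3,[0,0,0],[0,0,-1]],[0.3,[0,0,0],[0,0,-1]],[0.3,[0,0,0],[0,0,-1]],[0.3,[0,0,0],[0,0,-1]],[0.3,[0,0,0],[0,0,-1]],[0.3,[0,0,0],[0,0,-1]],[0.3,[0,0,0],[0,0,-1]],[0.3,[0,0,0],[0,0,-1]]]}}

```text
time: 16.3
position: [0.489, 0.0174, 0.2264]
tcp_rot: [-1.292, -2.856, 0.034]
wrist_force: [-1.0, -1.2, -0.7]
width: 0.0565
```

Emit:
{"api": "drive_tool", "payload": {"rows": [[0.3,[0,0,0],[0,0,-1]],[0.3,[0,0,0],[0,0,-1]],[0.3,[0,0,0],[0,0,-1]],[0.3,[0,0,0],[0,0,-1]],[0.3,[0,0,0],[0,0,-1]],[0.3,[0,0,0],[0,0,-1]],[0.3,[0,0,0],[0,0,-1]]]}}

```text
time: 17.18
position: [0.489, 0.0174, 0.2264]
tcp_rot: [-0.373, -3.106, 0.029]
wrist_force: [-0.0, -1.1, 0.5]
width: 0.0565
```

```bash
python3 to.py .51 .011 .20 166 30 -14
```

```text
t 17.18 p [0.489  0.0174 0.2264] F [-0.  -1.1  0.5] w 0.0565
[[-0.972  0.237 -0.015]
 [ 0.237  0.971 -0.017]
 [ 0.01  -0.02  -1.   ]]
q [ 1.1   0.35 -1.44  1.77  0.37  1.36  0.92]
turn units (tool) [-0.21 -6.12  0.12]
shift units now-axes [-0.44 -0.01  0.52] after-turn axes [-0.12 -0.02  0.68]
```

Emit:
{"api": "drive_tool", "payload": {"rows": [[0.3,[0,0,0],[0,-1,0]],[0.3,[0,0,0],[0,-1,0]],[0.3,[0,0,0],[0,-1,0]],[0.3,[0,0,0],[0,-1,0]],[0.3,[0,0,0],[0,-1,0]],[0.3,[0,0,0],[0,-1,0]]]}}

```text
time: 17.92
position: [0.4844, 0.0198, 0.2264]
tcp_rot: [0.315, 2.676, -0.097]
wrist_force: [1.1, 1.7, 0.4]
width: 0.0568
```

```bash
python3 to.py .606 -.011 .057 166 30 -14
```

```text
t 17.93 p [0.4844 0.0198 0.2264] F [1.1 1.7 0.4] w 0.0568
[[-0.876  0.236  0.42 ]
 [ 0.205  0.972 -0.118]
 [-0.436 -0.018 -0.9  ]]
q [ 1.05 -0.45 -1.06  2.13 -0.34  0.82  1.47]
turn units (tool) [-0.15 -0.83  0.15]
shift units now-axes [-0.78  0.04  4.14] after-turn axes [-0.48 -0.01  4.19]
```

Emit:
{"api": "drive_tool", "payload": {"rows": [[0.3,[-0.26,0,0.8],[0,-0.3,0]],[0.3,[-0.26,0,0.8],[0,-0.3,0]],[0.3,[-0.1,0,0.8],[0,-0.2,0]],[0.3,[0,0,0],[0,0,0]]]}}

```text
time: 18.42
position: [0.5344, -0.0005, 0.158]
tcp_rot: [0.317, 2.657, -0.107]
wrist_force: [-0.4, 1.5, 0.4]
width: 0.0565
```

```bash
python3 to.py .606 -.011 .057 166 30 -14
```

```text
t 18.43 p [ 5.344e-01 -5.000e-04  1.580e-01] F [-0.4  1.5  0.4] w 0.0565
[[-0.868  0.241  0.435]
 [ 0.205  0.97  -0.128]
 [-0.453 -0.022 -0.891]]
q [ 1.31 -0.1  -1.44  2.13  0.17  0.6   1.07]
turn units (tool) [-0.22 -0.61  0.14]
shift units now-axes [-0.37  0.19  2.45] after-turn axes [-0.24  0.14  2.47]
```

Emit:
{"api": "drive_tool", "payload": {"rows": [[0.3,[-0.2,0.1,0.6],[0,0,0]],[0.3,[-0.17,0.09,0.6],[0,0,0]],[0.3,[0,0,0.6],[0,0,0]],[0.3,[0,0,0],[0,0,0]]]}}

```text
time: 18.92
position: [0.5662, -0.0042, 0.104]
tcp_rot: [0.307, 2.681, -0.11]
wrist_force: [0.2, 0.3, -0.7]
width: 0.0564
```

```bash
python3 to.py .606 -.011 .057 166 30 -14
```

```text
t 18.93 p [ 0.5662 -0.0042  0.104 ] F [ 0.2  0.3 -0.7] w 0.0564
[[-0.88   0.232  0.415]
 [ 0.198  0.972 -0.126]
 [-0.433 -0.028 -0.901]]
q [ 0.96  0.31 -1.24  2.09  0.84  0.7   0.54]
turn units (tool) [-0.24 -0.87  0.25]
shift units now-axes [-0.32  0.08  1.19] after-turn axes [-0.23  0.06  1.22]
```

Emit:
{"api": "drive_tool", "payload": {"rows": [[0.3,[-0.16,0.04,0.5],[0,0,0]],[0.3,[-0.16,0.04,0.4],[0,0,0]],[0.3,[0,0,0.3],[0,0,0]],[0.3,[0,0,0],[0,0,0]]]}}

```text
time: 19.42
position: [0.6075, -0.0135, 0.0599]
tcp_rot: [0.311, 2.675, -0.113]
wrist_force: [-0.1, -0.3, 0.3]
width: 0.057
```

```bash
python3 to.py .606 -.011 .057 166 26 -14
```

```text
t 19.43 p [ 0.6075 -0.0135  0.0599] F [-0.1 -0.3  0.3] w 0.057
[[-0.877  0.236  0.419]
 [ 0.2    0.971 -0.129]
 [-0.437 -0.03  -0.899]]
q [ 0.78  0.47 -1.06  2.03  1.05  0.7   0.41]
turn units (tool) [-0.28 -0.01  0.21]
shift units now-axes [0.06 0.04 0.03] after-turn axes [0.06 0.04 0.03]
```

Emit:
{"api": "drive_tool", "payload": {"rows": [[-1,[0,0,0],[0,0,0]],[-1,[0,0,0],[0,0,0]],[-1,[0,0,0],[0,0,0]],[-1,[0,0,0],[0,0,0]],[-1,[-0.22,0,-0.45],[0,0,0]],[-1,[-0.22,0,-0.45],[0,0,0]],[-1,[0.5,-0.14,-0.26],[0,0,0]],[-1,[0.5,-0.14,-0.26],[0,0,0]],[-1,[0,0,0],[0,0,0]]]}}

```text
time: 20.55
position: [0.5481, -0.014, 0.1098]
tcp_rot: [0.312, 2.676, -0.119]
wrist_force: [0.6, -0.6, -1.1]
width: 0.0361
```

```bash
python3 to.py .45 .02 .2 166 0 -14
```

```text
t 20.55 p [ 0.5481 -0.014   0.1098] F [ 0.6 -0.6 -1.1] w 0.0361
[[-0.877  0.238  0.417]
 [ 0.2    0.971 -0.133]
 [-0.436 -0.034 -0.899]]
q [ 1.06  0.24 -1.31  2.13  0.77  0.67  0.6 ]
turn units (tool) [-0.37  5.18  0.13]
shift units now-axes [ 1.07  0.13 -2.53] after-turn axes [ 2.07  0.19 -1.8 ]
```

Emit:
{"api": "drive_tool", "payload": {"rows": [[-1,[0.5,0,-0.5],[0,0,0]],[-1,[0.5,0,-0.5],[0,0,0]],[-1,[0.1,0.04,-0.8],[0,0,0]],[-1,[0,0.04,-0.8],[0,0,0]],[-1,[0,0,0],[0,1,0]],[-1,[0,0,0],[0,1,0]],[-1,[0,0,0],[0,1,0]],[-1,[0,0,0],[0,1,0]],[-1,[0,0,0],[0,1,0]]]}}

```text
time: 21.68
position: [0.4683, 0.007, 0.1814]
tcp_rot: [-0.38, -3.097, 0.073]
wrist_force: [-0.1, 0.0, -1.0]
width: 0.0359
```

```bash
python3 to.py .335 .285 .2 166 0 -14
```

```text
t 21.68 p [0.4683 0.007  0.1814] F [-0.1  0.  -1. ] w 0.0359
[[-0.97   0.241 -0.027]
 [ 0.242  0.969 -0.044]
 [ 0.015 -0.049 -0.999]]
q [ 1.04  0.26 -1.29  1.87  0.3   1.25  0.98]
turn units (tool) [-0.56 -0.17  0.  ]
shift units now-axes [ 3.94  4.73 -0.54] after-turn axes [ 3.93  4.75 -0.37]
```

Emit:
{"api": "drive_tool", "payload": {"rows": [[-1,[0.65,0.79,-0.1],[0,0,0]],[-1,[0.65,0.79,-0.1],[0,0,0]],[-1,[0.65,0.79,0],[0,0,0]],[-1,[0.65,0.79,0],[0,0,0]],[-1,[0.65,0.79,0],[0,0,0]],[-1,[0.65,0.79,0],[0,0,0]],[-1,[0,0,0],[0,0,0]]]}}

```text
time: 22.55
position: [0.3322, 0.2894, 0.1822]
tcp_rot: [-0.362, -3.1, 0.071]
wrist_force: [0.9, -0.7, -3.4]
width: 0.0361
```

```bash
python3 to.py .335 .285 .065 166 0 -14
```

```text
t 22.55 p [0.3322 0.2894 0.1822] F [ 0.9 -0.7 -3.4] w 0.0361
[[-0.973  0.23  -0.025]
 [ 0.231  0.972 -0.043]
 [ 0.015 -0.047 -0.999]]
q [ 0.49  0.2  -1.4   1.92  0.22  1.25  0.36]
turn units (tool) [-0.54 -0.16  0.14]
shift units now-axes [-0.11  0.04  2.34] after-turn axes [-0.08 -0.07  2.34]
```

Emit:
{"api": "drive_tool", "payload": {"rows": [[-1,[-0.1,0,0.8],[0,0,0]],[-1,[0,0,0.8],[0,0,0]],[-1,[0,0,0.7],[0,0,0]],[-1,[0,0,0],[0,0,0]],[0.3,[0,0,0],[0,0,0]],[0.3,[0,0,0],[0,0,0]],[0.3,[0,0,-0.8],[0,0,0]],[0.3,[0,0,-1],[0,0,0]],[0.3,[0,0,-1],[0,0,0]],[0.3,[0,0,-0.6],[0,0,0]]]}}

```text
time: 23.8
position: [0.3421, 0.287, 0.2398]
tcp_rot: [-0.378, -3.102, 0.073]
wrist_force: [-0.6, -0.5, -0.4]
width: 0.0567
```

```bash
python3 - <<'E'
from m import *
ims=[]
for n in('scene','side'):
    im,d,K,E=cap(n); P=cloud(d,K,E).reshape(-1,3);P=P[np.isfinite(P).all(1)]
    ims.append(im[120:440,160:560] if n=='scene' else im[150:470,140:540])
    B=box(P,(.29,.425),(.13,.225),(.035,.12)); print(len(B),B[:,2].max() if len(B) else 0)
    B=box(P,(.29,.425),(.25,.34),(.025,.12)); print(len(B),B[:,2].max() if len(B) else 0)
    B=box(P,(.59,.67),(.06,.145),(.036,.2)); print('on bed wood',len(B))
cv2.imwrite('pics/bin.png',np.hstack(ims)[:,:,::-1])
st()
E
```

```text
372 0.07538646817805661
363 0.05966567626600594
on bed wood 2
618 0.0825184130345189
566 0.08404650015651494
on bed wood 2
t 23.9 p [0.3428 0.2875 0.2403] F [-0.4  0.1 -0.8] w 0.0565
[[-0.971  0.24  -0.018]
 [ 0.241  0.97  -0.044]
 [ 0.007 -0.047 -0.999]]
q [ 0.57  0.1  -1.42  1.82  0.12  1.35  0.46]
```

View pics/bin.png

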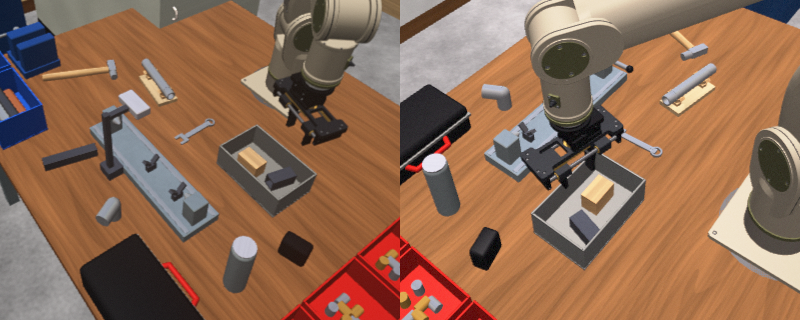

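The crops show both offcuts lying flat in the bin (wood at (250,160), steel at (285,178) in the left crop) and the bed clear. Now the tube: turn the jaws across it.

Emit:
{"api": "drive_tool", "payload": {"rows": [[0.3,[-0.5,-0.5,0],[0,0,1]],[0.3,[-0.5,-0.5,0],[0,0,1]],[0.3,[-0.5,-0.5,0],[0,0,1]],[0.3,[0,0,0],[0,0,1]],[0.3,[0,0,0],[0,0,1]],[0.3,[0,0,0],[0,0,1]],[0.3,[0,0,0],[0,0,1]],[0.3,[0,0,0],[0,0,1]],[0.3,[0,0,0],[0,0,1]],[0.3,[0,0,0],[0,0,1]],[0.3,[0,0,0],[0,0,1]],[0.3,[0,0,0],[0,0,1]]]}}

```text
time: 25.4
position: [0.388, 0.1911, 0.2398]
tcp_rot: [1.886, 2.501, -0.08]
wrist_force: [0.5, 0.4, -0.0]
width: 0.0566
```

Emit:
{"api": "drive_tool", "payload": {"rows": [[0.3,[0,0,0],[0,0,1]],[0.3,[0,0,0],[0,0,1]],[0.3,[0,0,0],[0,0,1]],[0.3,[0,0,0],[0,0,1]],[0.3,[0,0,0],[0,0,1]]]}}

```text
time: 26.02
position: [0.388, 0.1911, 0.2398]
tcp_rot: [2.375, 2.026, -0.075]
wrist_force: [-0.4, -0.4, -0.5]
width: 0.0566
```

```bash
python3 to.py .43 -.1 .24 80; python3 to.py .377 -.248 .15 80|tail -1
```

```text
t 26.02 p [0.388  0.1911 0.2398] F [-0.4 -0.4 -0.5] w 0.0566
[[ 0.157  0.987 -0.024]
 [ 0.986 -0.158 -0.046]
 [-0.049 -0.017 -0.999]]
q [ 0.87 -0.04 -1.38  1.86 -0.01  1.33 -0.67]
turn units (tool) [-0.19  0.56  0.19]
shift units now-axes [-5.61  1.75  0.24] after-turn axes [-5.59  1.84 -0.  ]
shift units now-axes [-8.61  1.2   2.2 ] after-turn axes [-8.69  1.31  1.8 ]
```

Emit:
{"api": "drive_tool", "payload": {"rows": [[0.3,[-0.9,0.5,0],[-0.1,0.28,0.1]],[0.3,[-0.9,0.5,0],[-0.1,0.28,0.1]],[0.3,[-1,0.4,0],[0,0,0]],[0.3,[-1,0.4,0],[0,0,0]],[0.3,[-1,0,0],[0,0,0]],[0.3,[-1,0,0],[0,0,0]],[0.3,[-1,-0.2,0.3],[0,0,0]],[0.3,[-1,-0.2,0.3],[0,0,0]],[0.3,[-0.8,-0.1,0.3],[0,0,0]],[0.3,[0,0,0],[0,0,0]]]}}

```text
time: 27.28
position: [0.3776, -0.2454, 0.1961]
tcp_rot: [-2.408, -2.014, -0.0]
wrist_force: [0.1, -0.2, 0.9]
width: 0.0567
```

```bash
python3 to.py .377 -.248 .05 80; python3 - <<'E'
from m import *
im,d,K,E=cap('wrist'); P=cloud(d,K,E).reshape(-1,3);P=P[np.isfinite(P).all(1)]
B=box(P,(.3,.46),(-.37,-.13),(.0625,.071)); print('tubetop',len(B),rect(B),np.percentile(B[:,1],[1,99]),B[:,2].max())
E
```

```text
t 27.27 p [ 0.3776 -0.2454  0.1961] F [ 0.1 -0.2  0.9] w 0.0567
[[ 0.177  0.984 -0.001]
 [ 0.984 -0.177  0.002]
 [ 0.001 -0.001 -1.   ]]
q [ 1.28  0.02 -0.8   1.92  0.02  1.2   0.3 ]
turn units (tool) [-0.02 -0.02 -0.04]
shift units now-axes [-0.06  0.    2.92] after-turn axes [-0.05 -0.    2.92]
tubetop 7933 (array([ 378.1, -252.1]), array([200.2,  25.1]), 79.8) [-0.34712919 -0.15470686] 0.06938609550805541
```

Emit:
{"api": "drive_tool", "payload": {"rows": [[0.3,[-0.07,0,0.8],[0,0,-0.04]],[0.3,[0,0,0.8],[0,0,0]],[0.3,[0,0,0.8],[0,0,0]],[0.3,[0,0,0.47],[0,0,0]],[0.3,[0,0,0],[0,0,0]],[-1,[0,0,0],[0,0,0]],[-1,[0,0,0],[0,0,0]],[-1,[0,0,0],[0,0,0]],[-1,[0,0,0],[0,0,0]]]}}

```text
time: 28.45
position: [0.3793, -0.2469, 0.0545]
tcp_rot: [2.401, 2.024, 0.001]
wrist_force: [-1.8, 1.4, 7.6]
width: 0.0312
```

```bash
python3 to.py .377 -.249 .05 80
```

```text
t 28.45 p [ 0.3793 -0.2469  0.0545] F [-1.8  1.4  7.6] w 0.0312
[[ 0.169  0.986  0.001]
 [ 0.986 -0.169 -0.   ]
 [-0.     0.001 -1.   ]]
q [ 1.2   0.25 -0.78  2.07  0.22  0.91  0.13]
turn units (tool) [0.01 0.   0.06]
shift units now-axes [-0.05 -0.04  0.09] after-turn axes [-0.05 -0.04  0.09]
```

Emit:
{"api": "drive_tool", "payload": {"rows": [[-1,[0,0,-0.7],[0,0,0]],[-1,[0,0,-0.9],[0,0,0]],[-1,[0,0,-0.9],[0,0,0]],[-1,[1,0.3,0],[0,0,-0.5]],[-1,[1,0.2,0],[0,0,-0.5]],[-1,[1,0.2,0],[0,0,-0.5]],[-1,[1,0.1,0],[0,0,-0.5]],[-1,[1,0.1,0],[0,0,0]],[-1,[1,0.1,0],[0,0,0]],[-1,[0.5,0,0],[0,0,0]],[-1,[0,0,0],[0,0,0]]]}}

```text
time: 29.82
position: [0.4479, 0.0745, 0.1787]
tcp_rot: [-2.211, -2.231, -0.001]
wrist_force: [0.3, -0.1, -4.3]
width: 0.0312
```

```bash
python3 to.py .45 .09 .15 90
```

```text
t 29.82 p [0.4479 0.0745 0.1787] F [ 0.3 -0.1 -4.3] w 0.0312
[[-0.009  1.    -0.   ]
 [ 1.     0.009  0.001]
 [ 0.001 -0.    -1.   ]]
q [ 0.87  0.11 -1.16  1.93  0.11  1.17 -0.32]
turn units (tool) [-0.   -0.01  0.11]
shift units now-axes [0.31 0.04 0.57] after-turn axes [0.31 0.04 0.57]
```

Emit:
{"api": "drive_tool", "payload": {"rows": [[-1,[0.3,0.04,0.4],[0,0,0.1]],[-1,[0,0,0.45],[0,0,0]],[-1,[0,0,0],[0,0,0]]]}}

```text
time: 30.2
position: [0.4493, 0.0863, 0.1351]
tcp_rot: [-2.224, -2.215, 0.003]
wrist_force: [0.6, 0.3, -3.9]
width: 0.0315
```

```bash
python3 - <<'E'
from m import *
o=st(); p=o['position']
for n in ('scene','side'):
    im,d,K,E=cap(n,n+'_t.png'); P=cloud(d,K,E).reshape(-1,3);P=P[np.isfinite(P).all(1)]
    B=box(P,(p[0]-.03,p[0]+.03),(p[1]-.13,p[1]+.13),(p[2]-.03,p[2]+.018)); B=B[abs(B[:,1]-p[1])>.045]
    print(n,len(B),rect(B))
    for s in (-1,1):
        Q=B[(B[:,1]-p[1])*s>0]
        if len(Q)>10: print(s,len(Q),'y',np.round(np.percentile(Q[:,1],[1,99]),4),'topz',np.round(np.percentile(Q[:,2],97),4),'x',np.round(np.percentile(Q[:,0],[2,98]),4))
E
python3 to.py .614 .09 .135 90
```

```text
t 30.2 p [0.4493 0.0863 0.1351] F [ 0.6  0.3 -3.9] w 0.0315
[[ 0.004  1.    -0.003]
 [ 1.    -0.004  0.   ]
 [ 0.    -0.003 -1.   ]]
q [ 0.79  0.21 -1.14  1.97  0.21  1.1  -0.45]
scene 264 (array([452.6,  82.7]), array([ 33.8, 200.7]), 1.4)
-1 21 y [-0.0174 -0.0027] topz 0.1481 x [0.4382 0.4561]
1 243 y [0.1323 0.1826] topz 0.1476 x [0.4373 0.4658]
side 350 (array([441.7,  84.2]), array([203.5,  31.6]), 85.4)
-1 18 y [-0.0173 -0.0055] topz 0.1492 x [0.4356 0.4485]
1 332 y [0.1321 0.1845] topz 0.1497 x [0.4329 0.4618]
t 30.3 p [0.4506 0.0868 0.1369] F [-0.1 -0.4 -4.1] w 0.0313
[[ 0.004  1.     0.   ]
 [ 1.    -0.004  0.   ]
 [ 0.     0.    -1.   ]]
q [ 0.79  0.21 -1.15  1.97  0.21  1.1  -0.45]
turn units (tool) [ 0.   -0.   -0.05]
shift units now-axes [0.08 3.27 0.04] after-turn axes [0.06 3.27 0.04]
```

Emit:
{"api": "drive_tool", "payload": {"rows": [[-1,[0.06,0.8,0],[0,0,0]],[-1,[0,0.8,0],[0,0,0]],[-1,[0,0.8,0],[0,0,0]],[-1,[0,0.6,0],[0,0,0]],[-1,[0,0.27,0],[0,0,0]],[-1,[0,0,0],[0,0,0]]]}}

```text
time: 31.05
position: [0.6144, 0.0894, 0.137]
tcp_rot: [-2.226, -2.217, -0.002]
wrist_force: [-0.6, 0.4, -5.7]
width: 0.0312
```

```bash
python3 to.py .6142 .089 .084 90
```

```text
t 31.05 p [0.6144 0.0894 0.137 ] F [-0.6  0.4 -5.7] w 0.0312
[[ 0.004  1.     0.001]
 [ 1.    -0.004  0.001]
 [ 0.001  0.001 -1.   ]]
q [ 0.49  0.59 -0.96  1.56  0.5   1.26 -0.56]
turn units (tool) [ 0.01 -0.01 -0.05]
shift units now-axes [-0.01 -0.    1.06] after-turn axes [-0.01 -0.    1.06]
```

Emit:
{"api": "drive_tool", "payload": {"rows": [[-1,[0,0,0.5],[0,0,0]],[-1,[0,0,0.35],[0,0,0]],[-1,[0,0,0.12],[0,0,0]],[-1,[0,0,0.06],[0,0,0]],[-1,[0,0,0],[0,0,0]]]}}

```text
time: 31.68
position: [0.6145, 0.0898, 0.0858]
tcp_rot: [2.225, 2.217, 0.002]
wrist_force: [0.4, 0.6, -4.1]
width: 0.0312
```

```bash
python3 to.py .6142 .089 .0825 90; python3 - <<'E'
from m import *
for n in ('scene','side'):
    im,d,K,E=cap(n); P=cloud(d,K,E).reshape(-1,3);P=P[np.isfinite(P).all(1)]
    for a,b in ((.12,.155),(-.02,.03)):
        B=box(P,(.585,.645),(a,b),(.082,.11)); print(n,a,len(B), 'topz',np.round(np.percentile(B[:,2],[90,97]),4),'x',np.round(np.percentile(B[:,0],[2,98]).mean(),4)) if len(B)>5 else 0
E
```

```text
t 31.68 p [0.6145 0.0898 0.0858] F [ 0.4  0.6 -4.1] w 0.0312
[[ 0.004  1.     0.002]
 [ 1.    -0.004  0.   ]
 [ 0.     0.002 -1.   ]]
q [ 0.47  0.64 -0.93  1.61  0.55  1.18 -0.59]
turn units (tool) [ 0.02 -0.   -0.04]
shift units now-axes [-0.02 -0.01  0.07] after-turn axes [-0.02 -0.01  0.07]
scene 0.12 134 topz [0.0978 0.0989] x 0.6165
scene -0.02 49 topz [0.0978 0.0992] x 0.6156
side 0.12 139 topz [0.0975 0.0995] x 0.6098
side -0.02 23 topz [0.0983 0.0993] x 0.6137
```

Emit:
{"api": "drive_tool", "payload": {"rows": [[-1,[0,0,0.05],[0,0,0]],[-1,[0,0,0.03],[0,0,0]],[-1,[0,0,0],[0,0,0]]]}}

```text
time: 32.15
position: [0.6157, 0.0899, 0.0833]
tcp_rot: [2.223, 2.215, 0.005]
wrist_force: [-0.9, -2.0, 11.0]
width: 0.0313
```

Emit:
{"api": "drive_tool", "payload": {"rows": [[0,[0,0,0],[0,0,0]],[0,[0,0,0],[0,0,0]],[0,[0,0,0],[0,0,0]],[0,[0,0,-0.7],[0,0,0]],[0,[0,0,-0.7],[0,0,0]],[0,[0,-1,0],[0,0,0]],[0,[0,-1,0],[0,0,0]],[0,[0,-1,-0.3],[0,0,0]],[0,[0,-1,-0.5],[0,0,0]],[0,[0,0,0],[0,0,0]]]}}

```text
time: 33.4
position: [0.428, 0.0882, 0.189]
tcp_rot: [2.219, 2.212, -0.0]
wrist_force: [0.6, -1.5, -0.3]
width: 0.0436
```

```bash
cat > tube.py <<'E'
from m import *
for n in ('scene','side'):
    im,d,K,E=cap(n,n+'_last.png'); P=cloud(d,K,E).reshape(-1,3);P=P[np.isfinite(P).all(1)]
    T=box(P,(.59,.64),(-.06,.20),(.0865,.11)); 
    if len(T)>20: print(n,'tube',len(T),'y',np.round(np.percentile(T[:,1],[1,99]),4),'x',np.round(np.median(T[:,0]),4),rect(T))
    for a,b in ((.12,.155),(.06,.11),(-.02,.03)):
        B=box(P,(.585,.645),(a,b),(.082,.11)); print(n,a,len(B), 'topz',np.round(np.percentile(B[:,2],[90,97]),4),'x',np.round(np.percentile(B[:,0],[2,98]).mean(),4)) if len(B)>5 else 0
    B=box(P,(.515,.585),(-.2,.05),(.09,.11)); print('lever',len(B),rect(B) if len(B)>4 else '')
    B=box(P,(.585,.65),(-.2,-.02),(.098,.103)); print('block',len(B),rect(B) if len(B)>4 else '')
E
python3 tube.py; python3 to.py .53 -.157 .2 170 20 0
```

```text
scene tube 584 y [-0.012   0.1851] x 0.6186 (array([616.7,  91.9]), array([ 28.7, 215.3]), 0.1)
scene 0.12 134 topz [0.095  0.0959] x 0.6172
scene 0.06 166 topz [0.095  0.0968] x 0.6167
scene -0.02 137 topz [0.0953 0.0959] x 0.617
lever 3 
block 51 (array([ 613.3, -170.3]), array([20.3, 48. ]), 86.9)
side tube 509 y [0.0007 0.1872] x 0.6099 (array([612. ,  97.7]), array([ 29.9, 204.1]), 0.7)
side 0.12 125 topz [0.0952 0.0969] x 0.6111
side 0.06 167 topz [0.0955 0.0973] x 0.6112
side -0.02 80 topz [0.0948 0.0957] x 0.6108
lever 6 (array([ 516.4, -153.6]), array([ 1.3, 14.7]), 0.7)
block 0 
t 33.5 p [0.4291 0.088  0.1878] F [ 0.1  0.5 -0.6] w 0.0435
[[ 0.003  1.     0.003]
 [ 1.    -0.003 -0.001]
 [-0.001  0.003 -1.   ]]
q [ 0.94  0.02 -1.23  1.95  0.02  1.18 -0.3 ]
turn units (tool) [ -3.31  -2.75 -15.87]
shift units now-axes [-4.89  2.04 -0.23] after-turn axes [-2.8  -4.48  0.46]
```

The tube is seated in both V-rests: its top is at 0.095 at both ends, and it is level and central. Now the lever: jaws along y with a slight lean.

Emit:
{"api": "drive_tool", "payload": {"rows": [[0.3,[-1,0,0],[0,0,0]],[0.3,[-1,0,0],[0,0,0]],[0.3,[-1,0.2,0],[0,0,0]],[0.3,[-1,0.2,0],[0,0,0]],[0.3,[-0.8,0.2,0],[0,0,0]],[0.3,[0,0,0],[0,0,-1]],[0.3,[0,0,0],[0,0,-1]],[0.3,[0,0,0],[0,0,-1]],[0.3,[0,0,0],[0,0,-1]],[0.3,[0,0,0],[0,0,-1]],[0.3,[0,0,0],[0,0,-1]],[0.3,[0,0,0],[0,0,-1]]]}}

```text
time: 35.0
position: [0.4586, -0.1508, 0.1853]
tcp_rot: [-1.447, -2.785, -0.008]
wrist_force: [-0.5, -0.1, 0.6]
width: 0.0567
```

Emit:
{"api": "drive_tool", "payload": {"rows": [[0.3,[0,0,0],[0,0,-1]],[0.3,[0,0,0],[0,0,-1]],[0.3,[0,0,0],[0,0,-1]],[0.3,[0,0,0],[0,0,-1]],[0.3,[0,0,0],[0,0,-1]],[0.3,[0,0,0],[0,0,-1]],[0.3,[0,0,0],[0,0,-1]],[0.3,[0,0,0],[0,0,-1]],[0.3,[0,0,0],[0,0,-1]],[0.3,[0,0,0],[0,0,-1]],[0.3,[0,0,0],[0,0,-1]]]}}

```text
time: 36.38
position: [0.4587, -0.1508, 0.1856]
tcp_rot: [-0.002, 3.141, 0.01]
wrist_force: [-0.3, -1.1, 0.2]
width: 0.0566
```

```bash
python3 to.py .51 -.1555 .18 180 18 0
```

```text
t 36.38 p [ 0.4587 -0.1508  0.1856] F [-0.3 -1.1  0.2] w 0.0566
[[-1.    -0.001  0.001]
 [-0.001  1.     0.006]
 [-0.001  0.006 -1.   ]]
q [ 1.34  0.23 -1.21  1.85  0.23  1.21  1.63]
turn units (tool) [ 0.07 -3.59  0.  ]
shift units now-axes [-1.03 -0.1   0.11] after-turn axes [-0.94 -0.09  0.42]
```

Emit:
{"api": "drive_tool", "payload": {"rows": [[0.3,[0,0,0],[0,-0.9,0]],[0.3,[0,0,0],[0,-0.9,0]],[0.3,[0,0,0],[0,-0.9,0]],[0.3,[0,0,0],[0,-0.9,0]],[0.3,[-0.5,-0.1,0.2],[0,0,0]],[0.3,[-0.45,0,0.2],[0,0,0]],[0.3,[0,0,0],[0,0,0]]]}}

```text
time: 37.25
position: [0.5075, -0.1553, 0.1817]
tcp_rot: [0.003, 2.827, 0.019]
wrist_force: [-0.6, 0.1, -0.7]
width: 0.0568
```

```bash
python3 to.py .534 -.1555 .098 180 18 0;python3 - <<'E'
from m import *
im,d,K,E=cap('wrist'); P=cloud(d,K,E).reshape(-1,3);P=P[np.isfinite(P).all(1)]
for a,b in ((.535,.55),(.55,.57)):
    B=box(P,(a,b),(-.2,-.1),(.085,.108)); print('lever',len(B),np.round(np.percentile(B,[2,98],axis=0),4).tolist() if len(B) else 0)
B=box(P,(.49,.535),(-.2,-.1),(.085,.118)); print('ball',len(B),np.round(np.percentile(B,[2,98],axis=0),4).tolist() if len(B) else 0)
E
```

```text
t 37.25 p [ 0.5075 -0.1553  0.1817] F [-0.6  0.1 -0.7] w 0.0568
[[-0.951 -0.     0.31 ]
 [ 0.004  1.     0.012]
 [-0.31   0.013 -0.951]]
q [ 1.66  0.11 -1.41  1.98  0.01  0.84  1.83]
turn units (tool) [ 0.14  0.01 -0.05]
shift units now-axes [ 0.02 -0.03  1.76] after-turn axes [ 0.01 -0.    1.76]
lever 480 [[0.5354, -0.1653, 0.0968], [0.5496, -0.1517, 0.1041]]
lever 549 [[0.5505, -0.1651, 0.0983], [0.5694, -0.1522, 0.1041]]
ball 1335 [[0.5105, -0.168, 0.0941], [0.5342, -0.1491, 0.1074]]
```

Emit:
{"api": "drive_tool", "payload": {"rows": [[0.3,[0,-0.05,0.6],[0,0,0]],[0.3,[-0.05,0,0.6],[0,0,0]],[0.3,[-0.03,0,0.55],[0,0,0]],[0.3,[0,0,0],[0,0,0]]]}}

```text
time: 37.8
position: [0.5358, -0.1569, 0.0989]
tcp_rot: [0.0, 2.833, 0.006]
wrist_force: [-0.5, -0.2, 0.2]
width: 0.0567
```

```bash
python3 to.py .538 -.157 .096 180 18 0
```

```text
t 37.8 p [ 0.5358 -0.1569  0.0989] F [-0.5 -0.2  0.2] w 0.0567
[[-0.953 -0.001  0.304]
 [ 0.001  1.     0.004]
 [-0.304  0.004 -0.953]]
q [ 1.29  0.35 -1.15  2.01  0.39  0.71  1.52]
turn units (tool) [ 0.05 -0.06 -0.01]
shift units now-axes [-0.03 -0.    0.07] after-turn axes [-0.02 -0.    0.07]
```

Emit:
{"api": "drive_tool", "payload": {"rows": [[-1,[-0.03,0,0.05],[0,0,0]],[-1,[0,0,0],[0,0,0]],[-1,[0,0,0],[0,0,0]],[-1,[0,0,0],[0,0,0]],[-1,[0,0,0],[0,0,0]]]}}

```text
time: 38.42
position: [0.539, -0.1587, 0.0985]
tcp_rot: [0.003, 2.829, 0.002]
wrist_force: [0.3, -0.7, 0.3]
width: 0.0143
```

Emit:
{"api": "drive_tool", "payload": {"rows": [[-1,[0,0.3,0],[0,0,0]],[-1,[0,0.5,0],[0,0,0]],[-1,[0,0.5,0],[0,0,0]],[-1,[0,0.5,0],[0,0,0]],[-1,[0,0.3,0],[0,0,0]],[-1,[0,0,0],[0,0,0]]]}}

```text
time: 39.17
position: [0.5388, -0.0518, 0.0984]
tcp_rot: [-0.001, 2.83, 0.004]
wrist_force: [-7.4, 2.8, 7.9]
width: 0.0129
```

```bash
python3 to.py .538 -.015 .096 180 18 0; python3 tube.py
```

```text
t 39.17 p [ 0.5388 -0.0518  0.0984] F [-7.4  2.8  7.9] w 0.0129
[[-0.952 -0.001  0.306]
 [ 0.     1.     0.003]
 [-0.306  0.002 -0.952]]
q [ 1.11  0.28 -1.17  2.06  0.41  0.69  1.28]
turn units (tool) [ 0.03 -0.03 -0.  ]
shift units now-axes [0.03 0.74 0.04] after-turn axes [0.03 0.74 0.04]
scene tube 776 y [-0.0582  0.1842] x 0.6183 (array([620.6,  68.1]), array([257.7,  48. ]), 86.9)
scene 0.12 131 topz [0.0951 0.0966] x 0.6175
scene 0.06 171 topz [0.0959 0.0967] x 0.6171
scene -0.02 141 topz [0.095  0.0969] x 0.6166
lever 129 (array([549.2, -50.6]), array([33.6, 69.7]), 71.7)
block 138 (array([612.5, -49.3]), array([52.4, 45. ]), 7.3)
side tube 665 y [-0.0547  0.1864] x 0.6114 (array([613.3,  63.9]), array([ 36.6, 248.3]), 2.6)
side 0.12 125 topz [0.095  0.0965] x 0.6108
side 0.06 169 topz [0.0949 0.0963] x 0.6115
side -0.02 131 topz [0.095  0.0976] x 0.6117
lever 3 
block 56 (array([621.9, -49.6]), array([41.7, 27.2]), 82.2)
```

Emit:
{"api": "drive_tool", "payload": {"rows": [[-1,[0,0.2,0],[0,0,0]],[-1,[0,0.2,0],[0,0,0]],[-1,[0,0.15,0],[0,0,0]],[-1,[0,0,0],[0,0,0]]]}}

```text
time: 39.78
position: [0.5387, -0.0267, 0.0984]
tcp_rot: [0.003, 2.831, 0.001]
wrist_force: [-8.3, -1.6, 8.5]
width: 0.0131
```

Emit:
{"api": "drive_tool", "payload": {"rows": [[-1,[0,0.06,0],[0,0,0]],[-1,[0,0.04,0],[0,0,0]],[-1,[0,0,0],[0,0,0]]]}}

```text
time: 40.15
position: [0.5387, -0.0228, 0.0984]
tcp_rot: [0.005, 2.831, -0.0]
wrist_force: [-8.8, -5.5, 9.6]
width: 0.0131
```

Emit:
{"api": "drive_tool", "payload": {"rows": [[-1,[0,0.05,0],[0,0,0]],[-1,[0,0.04,0],[0,0,0]],[-1,[0,0,0],[0,0,0]]]}}

```text
time: 40.52
position: [0.5387, -0.0205, 0.0984]
tcp_rot: [0.008, 2.832, -0.004]
wrist_force: [-9.5, -12.1, 10.9]
width: 0.013
```

```bash
python3 tube.py
```

```text
scene tube 840 y [-0.0386  0.1976] x 0.6189 (array([616.3,  79. ]), array([242.2,  49.4]), 89.2)
scene 0.12 123 topz [0.0966 0.0978] x 0.6179
scene 0.06 170 topz [0.0965 0.098 ] x 0.6177
scene -0.02 239 topz [0.1011 0.1026] x 0.6134
lever 131 (array([550.4, -20.1]), array([31.2, 65.6]), 76.1)
block 63 (array([612. , -30.4]), array([49.1, 19.8]), 0.0)
side tube 670 y [-0.0365  0.1979] x 0.6112 (array([612.4,  80. ]), array([ 37.9, 238.7]), 3.0)
side 0.12 130 topz [0.0966 0.0977] x 0.6114
side 0.06 170 topz [0.0963 0.0974] x 0.6112
side -0.02 124 topz [0.1004 0.1016] x 0.6165
lever 3 
block 31 (array([619.3, -31.5]), array([31.4, 15.1]), 23.8)
```

Emit:
{"api": "drive_tool", "payload": {"rows": [[-1,[0,0.05,0],[0,0,0]],[-1,[0,0.04,0],[0,0,0]],[-1,[0,0,0],[0,0,0]]]}}

```text
time: 41.0
position: [0.5387, -0.0197, 0.0983]
tcp_rot: [0.013, 2.833, -0.01]
wrist_force: [-9.1, -25.3, 12.2]
width: 0.0129
```

Emit:
{"api": "drive_tool", "payload": {"rows": [[-1,[0,0.05,0],[0,0,0]],[-1,[0,0.04,0],[0,0,0]],[-1,[0,0,0],[0,0,0]]]}}

```text
time: 41.38
position: [0.5387, -0.019, 0.0983]
tcp_rot: [0.018, 2.833, -0.016]
wrist_force: [-9.6, -37.6, 13.3]
width: 0.0131
```

Emit:
{"api": "drive_tool", "payload": {"rows": [[-1,[0,-0.1,0],[0,0,0]],[-1,[0,-0.04,0],[0,0,0]],[-1,[0,0,0],[0,0,0]]]}}

```text
time: 41.75
position: [0.5387, -0.0197, 0.0983]
tcp_rot: [0.01, 2.832, -0.005]
wrist_force: [-7.9, -16.2, 9.6]
width: 0.0131
```

Emit:
{"api": "drive_tool", "payload": {"rows": [[0.1,[0,0,0],[0,0,0]],[0.1,[0,0,0],[0,0,0]],[0.1,[0,0,0],[0,0,0]],[0.1,[0,0,0],[0,0,0]],[0.1,[0.2,0,-0.5],[0,0,0]],[0.1,[0.2,0,-0.6],[0,0,0]],[0.1,[0.5,0,-0.8],[0,0,0]],[0.1,[0.6,0,-0.8],[0,0,0]],[0.1,[0.6,0,-0.4],[0,0,0]],[0.1,[0,0,0],[0,0,0]]]}}

```text
time: 43.0
position: [0.4082, -0.0224, 0.1896]
tcp_rot: [0.019, 2.866, -0.026]
wrist_force: [-0.6, -0.3, -0.6]
width: 0.0478
```

```bash
st=1; python3 - <<'E'
import tube
from m import *
st()
im,d,K,E=cap('wrist','wl.png'); P=cloud(d,K,E).reshape(-1,3);P=P[np.isfinite(P).all(1)]
for n,b in dict(lever=[(.54,.58),(-.1,.05),(.085,.106)],block=[(.585,.65),(-.1,0),(.0985,.104)],head=[(.57,.66),(.2,.27),(.097,.104)],tube=[(.585,.645),(.03,.15),(.085,.1)]).items():
    B=box(P,*b); print(n,len(B),*(rect(B) if len(B)>4 else ''),np.round(np.percentile(B,[2,98],axis=0),4).tolist() if len(B) else '')
a=cv2.imread('pics/scene_last.png')[200:380,220:420]; b=cv2.imread('pics/side_last.png')[170:350,200:400]
cv2.imwrite('pics/fin.png',cv2.resize(np.hstack([a,b]),None,fx=2,fy=2))
E
```

```text
scene tube 848 y [-0.038   0.1985] x 0.619 (array([611.3,  78.9]), array([ 48.9, 241. ]), 2.0)
scene 0.12 125 topz [0.0969 0.0982] x 0.6174
scene 0.06 171 topz [0.0964 0.0977] x 0.6174
scene -0.02 233 topz [0.101  0.1028] x 0.6141
lever 121 (array([550.3, -16. ]), array([69.2, 17.6]), 1.8)
block 63 (array([612.5, -29.8]), array([17.4, 49.9]), 87.5)
side tube 810 y [-0.0364  0.1969] x 0.6091 (array([611.9,  79.3]), array([ 47.1, 241.9]), 1.6)
side 0.12 132 topz [0.097  0.0984] x 0.61
side 0.06 171 topz [0.0967 0.0989] x 0.6108
side -0.02 231 topz [0.1013 0.1026] x 0.6104
lever 128 (array([548.9, -18.1]), array([19.9, 68.9]), 85.7)
block 52 (array([609.1, -29.9]), array([46.7, 19.2]), 1.1)
t 43.1 p [ 0.4094 -0.0218  0.1888] F [ 0.5  0.6 -0.5] w 0.0481
[[-0.963  0.014  0.27 ]
 [ 0.01   1.    -0.017]
 [-0.27  -0.014 -0.963]]
q [ 1.11 -0.47 -0.94  2.21 -0.49  0.98  1.97]
lever 530 [558.1 -20.1] [36.1 13.7] 0.3 [[0.5405, -0.0266, 0.0981], [0.5727, -0.0132, 0.1041]]
block 0 
head 0 
tube 0
```

View pics/fin.png

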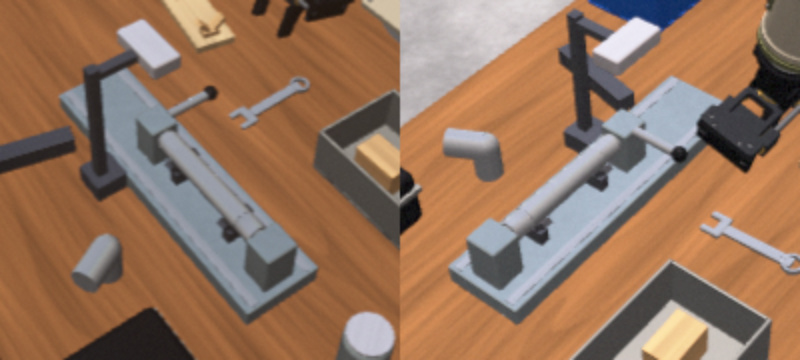

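The picture shows the tube between both blocks with the hand clear. The slide estimate (about 0.139) is a little under the expected 0.142, so I'll check the tube's ends along its top line.

```bash
python3 - <<'E'
from m import *
for k in range(2):
  for n,c in (('scene',.616),('side',.6125)):
    im,d,K,E=cap(n); P=cloud(d,K,E).reshape(-1,3);P=P[np.isfinite(P).all(1)]
    T=box(P,(c-.007,c+.007),(-.06,.225),(.0,.11))
    for lo,hi in ((-.05,.0),(.19,.225)):
        B=T[(T[:,1]>lo)&(T[:,1]<hi)]; B=B[np.argsort(B[:,1])]
        if k==0: print(n,[(int(y*1000*2)/2,int(z*1000)) for _,y,z in B][::1])
    H=box(P,(.57,.66),(.2,.27),(.0975,.104)); L=box(P,(.58,.65),(-.1,-.0),(.099,.104))
    print('headblk y',np.round(np.percentile(H[:,1],[1,99]),4),'tailblk y',np.round(np.percentile(L[:,1],[1,99]),4))
E
```

```text
scene [(-40.5, 97), (-39.0, 99), (-37.5, 99), (-37.0, 97), (-36.5, 100), (-35.5, 97), (-35.5, 100), (-35.0, 98), (-34.0, 99), (-33.5, 98), (-31.5, 101), (-31.0, 99), (-31.0, 99), (-30.5, 98), (-30.0, 96), (-28.0, 99), (-27.5, 102), (-26.5, 97), (-26.5, 99), (-26.5, 99), (-23.5, 98), (-22.5, 100), (-22.5, 96), (-22.0, 99), (-22.0, 103), (-21.5, 97), (-20.5, 100), (-20.0, 97), (-18.5, 99), (-18.5, 101), (-16.0, 100), (-16.0, 100), (-15.0, 97), (-15.0, 99), (-15.0, 99), (-13.0, 97), (-12.0, 101), (-10.5, 99), (-9.5, 100), (-9.5, 98), (-9.0, 103), (-9.0, 101), (-8.0, 100), (-7.5, 99), (-7.5, 99), (-6.5, 98), (-4.5, 99), (-4.0, 99), (-4.0, 97), (-4.0, 101), (-2.5, 95), (-1.5, 100), (-0.5, 26), (-0.5, 100), (0.0, 99), (0.0, 100)]
scene [(190.0, 93), (191.5, 92), (192.5, 30), (192.5, 96), (193.5, 92), (193.5, 27), (193.5, 94), (193.5, 94), (194.0, 98), (194.5, 91), (195.0, 91), (195.0, 94), (195.5, 90), (196.0, 100), (196.5, 93), (198.0, 95), (199.0, 95), (201.0, 93), (201.0, 97), (201.5, 93), (202.0, 98), (202.5, 98), (203.5, 96), (204.5, 94), (204.5, 95), (205.0, 83), (205.0, 97), (205.5,
[... 1544 characters left out ...]
200.5, 91), (200.5, 89), (200.5, 95), (201.0, 92), (201.5, 94), (202.0, 92), (203.0, 91), (203.5, 94), (204.5, 96), (205.0, 95), (205.5, 95), (206.0, 94), (206.0, 95), (207.0, 88), (207.0, 92), (207.0, 91), (207.5, 95), (208.0, 91), (208.0, 95), (208.5, 96), (208.5, 89), (209.0, 93), (210.5, 92), (215.0, 95), (216.5, 100), (216.5, 99), (216.5, 101), (217.0, 99), (219.0, 101), (220.0, 101), (220.0, 99), (220.0, 100), (220.0, 99), (220.0, 97), (220.5, 103), (221.0, 96), (221.5, 95), (222.0, 99), (222.5, 94), (223.5, 101), (224.0, 99)]
headblk y [0.2164 0.2588] tailblk y [-0.0376 -0.0009]
headblk y [0.2136 0.2575] tailblk y [-0.0375 -0.0011]
headblk y [0.2147 0.2591] tailblk y [-0.0373 -0.0001]
```

The tube's head end sits about 5 mm off the headstock face, which is right. I'll take one better look with the wrist camera to measure the block spacing (353 mm − s).

Emit:
{"api": "drive_tool", "payload": {"rows": [[0.1,[0,0.9,-0.6],[0,0,0]],[0.1,[0,0.9,-0.6],[0,0,0]],[0.1,[-0.8,0,-0.6],[0,-0.8,0]],[0.1,[-0.6,0,0],[0,-1,0]],[0.1,[0,0,0],[0,-1,0]],[0.1,[0,0,0],[0,0,0]]]}}

```text
time: 44.1
position: [0.4536, 0.0631, 0.2892]
tcp_rot: [0.01, 2.629, -0.02]
wrist_force: [-0.6, 0.9, 0.8]
width: 0.0482
```

```bash
python3 - <<'E'
from m import *
st()
im,d,K,E=cap('wrist','wl2.png'); P=cloud(d,K,E).reshape(-1,3);P=P[np.isfinite(P).all(1)]
for n,b in dict(lever=[(.54,.58),(-.1,.05),(.085,.106)],block=[(.585,.65),(-.1,.02),(.0985,.104)],head=[(.57,.66),(.2,.27),(.0975,.104)],tube=[(.585,.645),(.03,.19),(.0875,.0985)],rt=[(.56,.595),(.03,.056),(.05,.08)],rh=[(.56,.595),(.145,.185),(.05,.08)]).items():
    B=box(P,*b); print(n,len(B),*(rect(B) if len(B)>4 else ''),np.round(np.percentile(B,[1,99],axis=0),4).tolist() if len(B) else '')
for a in (.02,.05,.08,.11,.14,.17,.19):
    B=box(P,(.59,.64),(a-.01,a+.01),(.08,.1)); 
    if len(B)>20: 
        # circle fit
        A=np.c_[2*B[:,0],2*B[:,2],np.ones(len(B))]; s=np.linalg.lstsq(A,(B[:,[0,2]]**2).sum(1),rcond=None)[0]
        print(a,len(B),'axis x z',np.round(s[:2],4),'top',np.round(np.percentile(B[:,2],97),4))
E
```

```text
t 44.1 p [0.4536 0.0631 0.2892] F [-0.6  0.9  0.8] w 0.0482
[[-0.872  0.01   0.49 ]
 [ 0.003  1.    -0.016]
 [-0.49  -0.012 -0.871]]
q [ 0.54 -0.5  -0.65  2.15 -0.28  0.89  1.56]
lever 558 [560.  -19.4] [13.7 39.9] 90.0 [[0.5403, -0.0258, 0.0957], [0.5795, -0.0127, 0.1042]]
block 1442 [611.3 -19.1] [52.1 43.9] 0.3 [[0.5866, -0.0403, 0.0987], [0.6366, 0.0022, 0.1034]]
head 1746 [614.6 228.3] [50.2 56.2] 1.0 [[0.5902, 0.2119, 0.0977], [0.6388, 0.2553, 0.1029]]
tube 3698 [612.8 110. ] [ 26.9 160. ] 0.1 [[0.6003, 0.0316, 0.0877], [0.6249, 0.1882, 0.0982]]
rt 106 [592.1  42.5] [ 5.6 13.6] 0.0 [[0.5893, 0.0357, 0.0701], [0.5947, 0.0492, 0.0788]]
rh 130 [591.7 162. ] [ 6.4 14.1] 0.0 [[0.5887, 0.1551, 0.0714], [0.595, 0.169, 0.0789]]
0.02 573 axis x z [0.6154 0.0821] top 0.0975
0.05 569 axis x z [0.6153 0.082 ] top 0.0978
0.08 566 axis x z [0.6151 0.0823] top 0.0977
0.11 584 axis x z [0.615  0.0823] top 0.098
0.14 593 axis x z [0.6149 0.0824] top 0.098
0.17 591 axis x z [0.6149 0.0823] top 0.0979
0.19 596 axis x z [0.6151 0.082 ] top 0.0977
```

The tube axis is constant along its whole length (x 0.615±0.0003, z 0.082±0.0002 in this camera), so it is coaxial and seated on both cones. The slide estimates run from 0.139 to 0.145. Handing in.

```bash
python3 -c "
from h import *
robot.close_job()"
```

```text
the job is handed in; nothing more can be done
```

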